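# Set washed spotting tiles to drain on the drying rack

### The arm

A 6-joint arm with a two-finger parallel gripper is mounted at the origin on the work surface. World frame = base frame: x ahead of the robot, y to its left, z up, the work surface at z = 0. Lengths are in m, angles in rad, forces in N, time in s.
With the tool pointing down it reaches from about 0.4 to 0.825 m from the base axis. Payload 7 kg.
Tool frame: the origin (TCP) lies at the centre of the arm's flange, where the gripper is bolted on; the fingertips stand 178 mm ahead of it and the grasp point (between the pads) lies 159 mm ahead of it (arm.tip_reach is the distance from the TCP to the fingertips, in m); z points along the fingers, y is the direction in which the jaws open and shut (so a half turn about z gives the same grasp; the last joint's range is limited). The gripper opens to 88 mm and grips with 3 to 60 N. Pads are 19 mm wide; open, the fingers measure 130 mm over their backs; the gripper's body (78 mm by 193 mm) begins 47 mm behind the grasp point.
Start: joints at [-1.011, 0.359, 0.012, 0, -1.224, -0.288], TCP at [0.181, -0.65, 0.405] pointing down, gripper open.
Joint ranges: [-3.07, 3.07], [-1.43, 2.12], [-1.02, 1.25], [-3.03, 1.67], [-3.05, -0], [-3.03, 3.03]. Speed limits (rad/s): [2.39, 2.39, 3.01, 3.14, 3.14, 3.14].

### API

Orientations are given as [roll, pitch, yaw] about the fixed x, y, z axes, in that order (R = Rz(yaw) Ry(pitch) Rx(roll)).
In Python, from station import arm gives the robot as it stands.
- The arm moves only by the shell command python3 -m inch 'ROWS' [OPENING] [FORCE]. ROWS is JSON, a list that holds one entry, the list of rows, each a list of 6 numbers: the shift along the world's x, y, z in units of 200 mm (1.0 is 200 mm), then the turn, a rotation vector about the world's x, y, z in units of 180 degrees (1.0 is 180 degrees). A call has 1 to 8 rows; each row is the pose to reach, as a shift and turn from the pose commanded when the call began, turning the shorter way round; what a row does not reach only later rows make up. A row lasts 1/8 s, in which the tool goes at most 62.5 mm and 10.7 degrees, less where a joint would pass 70% of its speed; a pose out of reach is approached as far as the arm can. A call with a number of a shift or a turn outside -1 to 1 is refused whole. A call with a gripper value outside its range is refused whole. OPENING is the finger opening in mm, from 0 to 87.6, set as the call begins (- or left out, the last holds). The fingers move at their own pace and stop on an object; FORCE is the grip in N (left out, the last holds). Time passes only in rows, so rows that repeat a pose let the fingers close. It gives the time, the measured TCP pose, the force and the opening at its end, in the units of the state.
- arm.get_state(): the state, without advancing time (a new reading comes with each control period).
- arm.grab_frame(name): name is "scene" or "top" or "wrist"; returns the picture (480x640x3 uint8, blue, green, red); there is no depth.
- arm.camera_params(name): a dict with "vertical_fov" (degrees; the focal length in pixels is half the picture's height over the tangent of half this angle, whatever the lens; pixels are square), "cx", "cy" (the principal point, pixels), "pose" (4x4, takes a point from camera to world coordinates). Camera axes: x right, y down, z forward; pixel columns grow to the right and rows downward; lengths in m; the calibration is good to about 2 mm. A picture is of the moment at which its call begins: read the wrist's pose just before it. camera_params takes no time and is no camera call; for the wrist camera it gives the pose at the moment of the call.
- arm.job_done(): hands the job in, once; it reports no verdict.
Trained networks look in the newest picture that a camera, given by its name, has taken for a name from the list of things; names that differ only in an ending like _2 or _b are one class to them, and where a whole thing is asked for, a point or a joint stands for the part that bears it (a point fixed in the world has none). Each returns a list of dicts, best first, with "score" (0 to 1); they miss things now and then, are a little off and sometimes report something else, mostly with a low value. They report only what shows in the picture. A call takes as long as a camera call. They do not tell look-alikes from the thing itself.
- arm.search_frame(target, camera): "box" ([left, top, right, bottom] in pixels, round what is visible of it).
- arm.regions_of(target, camera): "region" (480x640 bool, what is visible of it) and "box" ([left, top, right, bottom] in pixels, round what is visible of it).
The state is a dict: "t": time; "q": joint angles; "qd": joint speeds; "joint_efforts": joint torques, N m; "eef_pos": TCP position; "ee_rot": TCP orientation; "force": force on the tool from outside, world axes, zero at the start; "moment": the same for the moment, N m; "width": finger opening in m.
Only numpy, scipy, OpenCV 4.12 (cv2) and the standard library are available. Lean on these libraries where they do the work, as an engineer would, in place of code of your own. Each camera call takes 0.05 s, during which the arm holds its last target.

### The job

Raise the drying rack's folded wire rest all the way back to its stop, then take the wide spotting tile and after it the narrow one from the grey stand and lean each in the bay it fits, its lower edge in the outer groove (the one farther from the raised rest), its plain back resting on the wire and its wells facing outward and up, about 30 degrees from upright. Set the tiles down gently, tilting each one as you put it down and never letting it drop or topple onto the wire, and do not disturb the beaker, the wash bottle or the slide box.

Things in the scene. Friction and masses are not known exactly. Their poses are not given: they have to be found in the camera images.
- rack: White drying rack, fixed. Foot board x -62..+54, y +-145 mm, top 15 mm above the bench. Origin on the bench; +x is the outward side, away from the raised rest. Three black ribs along y, 4 mm wide, 6 high, centred at x = -31, -7, +17 mm, bound an inner and an outer groove, each 20 mm wide. White walls 8 mm thick, 20 high (x -31..+21) at y = -132, -20, +132 make a narrow (-y) and a wide (+y) bay.
- wide_seat (a point): Centre of the outer groove's floor in the wide bay (144 mm long, for the 120 mm tile); axes as the rack's. A tile leaning well at 30 degrees has its origin about 1 mm in +x and 2 mm above this point. Leaning on the raised rest from the outer groove a tile stands 26 to 34 degrees from upright, from the inner groove only 10 to 19.
- narrow_seat (a point): The same in the narrow bay (104 mm long, for the 80 mm tile).
- rest (a joint): Angle of the wire rest, rad. 0 = folded, 15 degrees above level towards the rack's +x; starts at 0 to 0.35; grows as it is raised up and over (turning about the rack's -y) to its stop at 1.571, where it leans 15 degrees past upright towards the rack's -x. The hinge is stiff (about 0.12 N m, 2 N at the bar) and stays where it is left.
- rest_bar (a point): Point on the axis of the rest's cross bar: a round steel wire 8 mm thick, 274 mm long along the rack's y, 62 mm from the hinge axis. The point lies 30 mm to +y of the bar's middle, a good place to pinch it (it turns between the fingers). Raised, the bar is 90 mm above the bench at the rack's x = -46 mm and touches a tile about 89 mm up its back.
- rest_hinge (a point): Middle of the rest's hinge axis, which runs along the rack's y: rack x = -30, y = 0 mm, 30 mm above the bench.
- stand: Grey washing-up stand, fixed: base 190 (x) by 150 (y) mm, top 12 mm above the bench; origin on the bench at its centre. Two upright slots along its y at x = -45 and +45 mm, each 13 mm wide between two walls 120 mm long, 6 thick and 25 high; most of a tile stands free above them.
- wide_tile: White ceramic spotting tile, 120 mm wide (y), 140 tall (z), 9 thick (x), about 0.34 kg. Its +x face has 3 rows of 3 drawn wells (face flat), its -x back is plain. Origin: centre of its lower edge face; z runs up the tile. Starts nearly upright (a few degrees of play) in either slot of the stand, wells to the stand's +x.
- narrow_tile: White ceramic spotting tile, 80 mm wide (y), 140 tall (z), 9 thick (x), about 0.23 kg. Its +x face has 3 rows of 2 drawn wells (face flat), its -x back is plain. Origin: centre of its lower edge face; z runs up the tile. Starts nearly upright (a few degrees of play) in either slot of the stand, wells to the stand's +x.
- beaker: Glass beaker, 72 mm across, 95 mm tall, bystander; origin at the centre of its underside.
- wash_bottle: White plastic wash bottle, 64 mm across, 170 mm tall, bystander; origin at the centre of its underside.
- slide_box: Closed black slide box, 85 x 165 x 34 mm, bystander; origin at the centre of its underside.
Things that resemble listed ones, but are neither listed nor needed, are in the scene too. Leave any purple look-alike of the narrow_tile alone.

How it is judged:
On the way, in this order (a step that is already met when the one before it is completed fails the run):
1. the wire rest is raised to its stop (value of joint rest above 1.45 rad), for 0.2 s.
2. the wide tile, let go, leans on the rest in the outer groove of the wide bay (x of wide_tile in the frame of wide_seat between -0.011 and 0.011 m and y of wide_tile in the frame of wide_seat between -0.018 and 0.018 m and z of wide_tile in the frame of wide_seat between -0.003 and 0.007 m and angle between wide_tile's own x axis and vertical between 0.89 and 1.2 rad and angle between the y axis of wide_tile and the y axis of rack, either way round below 0.15 rad and contact force between wide_tile and rest above 0.1 N and contact force between wide_tile and the fingers below 0.1 N), for 0.3 s.
3. the narrow tile, let go, leans on the rest in the outer groove of the narrow bay (x of narrow_tile in the frame of narrow_seat between -0.011 and 0.011 m and y of narrow_tile in the frame of narrow_seat between -0.018 and 0.018 m and z of narrow_tile in the frame of narrow_seat between -0.003 and 0.007 m and angle between narrow_tile's own x axis and vertical between 0.89 and 1.2 rad and angle between the y axis of narrow_tile and the y axis of rack, either way round below 0.15 rad and contact force between narrow_tile and rest above 0.1 N and contact force between narrow_tile and the fingers below 0.1 N), for 0.3 s.
At the end, for the whole second after the job is handed in: Rest up (joint over 1.45). Each tile let go, still, touching the rest; origin within 11 mm in x and 18 mm in y of its seat point, 3 mm below to 7 mm above it; wells outward and up, 21 to 39 degrees from upright, width within 0.15 rad of the rack's y (all of step 2 and all of step 3 and value of joint rest above 1.45 rad and linear speed of each of wide_tile, narrow_tile below 0.02 m/s and angular speed of each of wide_tile, narrow_tile below 0.15 rad/s).
It fails at once if a tile falls or topples while not held (faster than 0.5 m/s at its lower edge or 4 rad/s) ((contact force between wide_tile and the fingers below 0.05 N and (linear speed of wide_tile above 0.5 m/s or angular speed of wide_tile above 4 rad/s)) or (contact force between narrow_tile and the fingers below 0.05 N and (linear speed of narrow_tile above 0.5 m/s or angular speed of narrow_tile above 4 rad/s))).
It fails at once if a tile is pressed hard on the rack or the wire (over 40 N) (contact force between any of wide_tile, narrow_tile and rack above 40 N or contact force between any of wide_tile, narrow_tile and rest above 40 N).
It fails at once if the beaker, wash bottle or slide box is moved more than 20 mm (distance of any of beaker, wash_bottle, slide_box from where it was at the start of the episode above 0.02 m).
It also fails if it takes over 72 s, if anything falls off the work surface, if the arm or the gripper's body presses on something with over 40 N, if the wrist force passes 120 N, or if a joint passes its speed limit or range.

## Working session

There is one attempt and no reset: what is moved stays moved. The work goes in short steps, Python scripts to look and compute and a shell command to move; the robot and the scene stay as the last step left them, time stands still between calls to the robot, and variables do not carry over. Pictures are saved under pics/ and viewed, and the job is handed in when it is done.

```bash
ls; mkdir -p pics
python3 - <<'E'
from station import arm
import cv2
s=arm.get_state();print(s)
for n in("scene","top","wrist"):
    im=arm.grab_frame(n);cv2.imwrite(f"pics/{n}0.png",im)
    p=arm.camera_params(n);print(n,p)
E
```

```text
pics
{'t': 0.0, 'q': array([-1.01091713e+00,  3.59393400e-01,  1.10795352e-02, -3.54768745e-04,
       -1.22408951e+00, -2.88097482e-01]), 'qd': array([-0.00061221, -0.0001316 ,  0.00011166,  0.00035747, -0.00125567,
        0.00102115]), 'joint_efforts': array([-5.36384887e-04, -5.82721031e+01,  2.93068510e+01,  6.99753553e+00,
        6.93037538e-03, -1.14324419e-04]), 'eef_pos': array([ 0.18115337, -0.65004429,  0.40372639]), 'ee_rot': array([ 3.13995708e+00, -1.36891361e-04, -2.86993165e+00]), 'force': array([0.31502995, 0.80470971, 0.16504879]), 'moment': array([-0.01879249, -0.06495522, -0.05483228]), 'width': 0.08730639339850847}
scene {'vertical_fov': 45.7014012826207, 'cx': 322.4754861599694, 'cy': 240.98250676203827, 'pose': array([[-0.7761335 ,  0.48699972, -0.4005597 ,  1.1620625 ],
       [ 0.63050891,  0.59062316, -0.50360977,  0.85352664],
       [-0.00867798, -0.64342487, -0.76546008,  1.1602228 ],
       [ 0.        ,  0.        ,  0.        ,  1.        ]])}
top {'vertical_fov': 45.98271953455017, 'cx': 309.33714228467875, 'cy': 245.84953149852632, 'pose': array([[ 2.28012868e-02, -9.96508456e-01,  8.03181094e-02,
         4.60079392e-01],
       [-9.99740014e-01, -2.27212008e-02,  1.91102731e-03,
         1.09348767e-01],
       [-7.94309860e-05, -8.03408017e-02, -9.96767450e-01,
         1.43562290e+00],
       [ 0.00000000e+00,  0.00000000e+00,  0.00000000e+00,
         1.00000000e+00]])}
wrist {'vertical_fov': 69.79965807093629, 'cx': 320.94095134736386, 'cy': 234.7533051421258, 'pose': array([[-0.26787801,  0.92711217,  0.26211525,  0.11087459],
       [ 0.96345217,  0.25745235,  0.07401492, -0.67136919],
       [ 0.00113795,  0.27236247, -0.96219405,  0.38443855],
       [ 0.        ,  0.        ,  0.        ,  1.        ]])}
```

View pics/scene0.png

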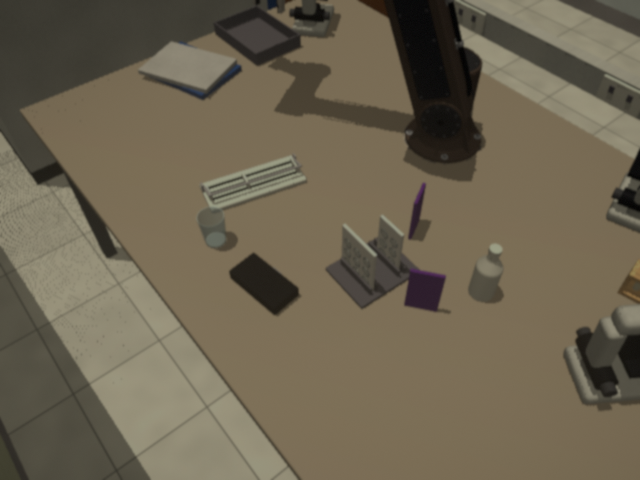

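View pics/top0.png

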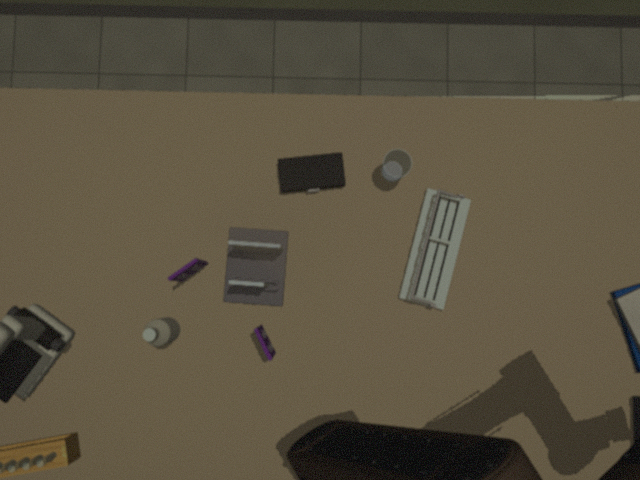

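Top view: the rack is at about (436,248), the stand at (257,266) with two white tiles (wide at row 244, narrow at row 284), purple look-alikes at (187,270) and (264,343), the beaker at (395,165), the slide box at (311,172) and the bottle at (158,333). Next I zoom in and run the networks.

```bash
cat > h.py <<'E'
import numpy as np, cv2
from station import arm
def K(p):
    f=240/np.tan(np.radians(p['vertical_fov'])/2); return np.array([[f,0,p['cx']],[0,f,p['cy']],[0,0,1]])
def proj(p,P):
    T=np.linalg.inv(p['pose']);P=np.atleast_2d(P);c=P@T[:3,:3].T+T[:3,3];u=c@K(p).T;return u[:,:2]/u[:,2:]
def ray(p,uv,z):
    d=p['pose'][:3,:3]@np.linalg.solve(K(p),[uv[0],uv[1],1]);o=p['pose'][:3,3];return o+d*(z-o[2])/d[2]
def zoom(im,box,f,name):
    l,t,r,b=box;cv2.imwrite(name,cv2.resize(im[t:b,l:r],None,fx=f,fy=f,interpolation=cv2.INTER_CUBIC))
E
python3 - <<'E'
from h import *
im=arm.grab_frame("top");zoom(im,(390,175,490,325),4,"pics/t_rack.png");zoom(im,(160,210,300,370),3.7,"pics/t_stand.png")
p=arm.camera_params("top")
import pickle
R={}
for n in("rack","rest_bar","stand","wide_tile","narrow_tile","beaker","wash_bottle","slide_box"):
    r=arm.regions_of(n,"top");R[n]=r
    print(n,[(round(x['score'],2),np.round(x['box']).tolist()) for x in r][:4])
    if n in("rack","stand","slide_box") and r:
        z={'rack':.015,'stand':.012,'slide_box':.034}[n]
        c=cv2.minAreaRect(np.argwhere(r[0]['region'])[:,::-1].astype(np.float32)); b=cv2.boxPoints(c)
        print([np.round(ray(p,q,z)[:2],3).tolist() for q in b])
pickle.dump(R,open('top.pkl','wb'))
im=arm.grab_frame("scene");zoom(im,(180,140,330,260),5,"pics/s_rack.png");zoom(im,(310,180,460,310),4.5,"pics/s_stand.png")
E
```

```text
rack [(0.81, [402.0, 188.0, 472.0, 308.0])]
[[0.449, -0.111], [0.738, -0.181], [0.71, -0.298], [0.423, -0.225]]
rest_bar [(0.69, [410.0, 190.0, 456.0, 304.0])]
stand [(0.71, [220.0, 226.0, 285.0, 306.0]), (0.38, [228.0, 239.0, 282.0, 253.0])]
[[0.431, 0.325], [0.621, 0.317], [0.612, 0.166], [0.423, 0.176]]
wide_tile [(0.68, [403.0, 191.0, 471.0, 310.0])]
narrow_tile [(0.84, [167.0, 260.0, 207.0, 283.0]), (0.6, [228.0, 281.0, 271.0, 289.0]), (0.58, [253.0, 322.0, 278.0, 359.0])]
beaker [(0.61, [378.0, 148.0, 407.0, 181.0])]
wash_bottle []
slide_box [(0.57, [279.0, 153.0, 346.0, 191.0]), (0.26, [411.0, 191.0, 462.0, 304.0])]
[[0.793, 0.199], [0.814, 0.035], [0.724, 0.024], [0.703, 0.187]]
```

View pics/t_rack.png

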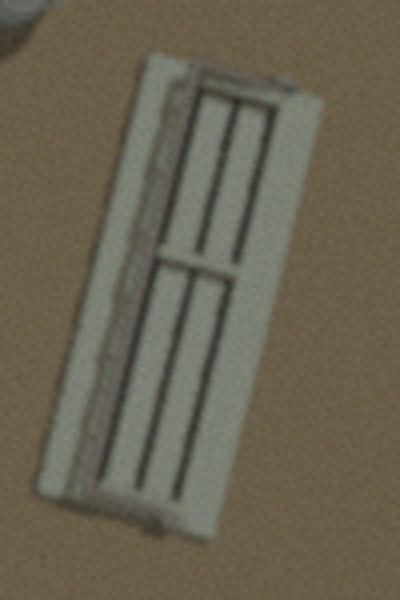

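View pics/t_stand.png

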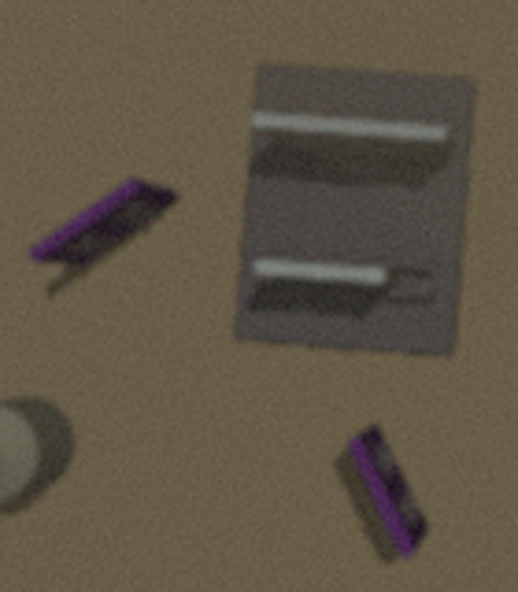

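View pics/s_rack.png

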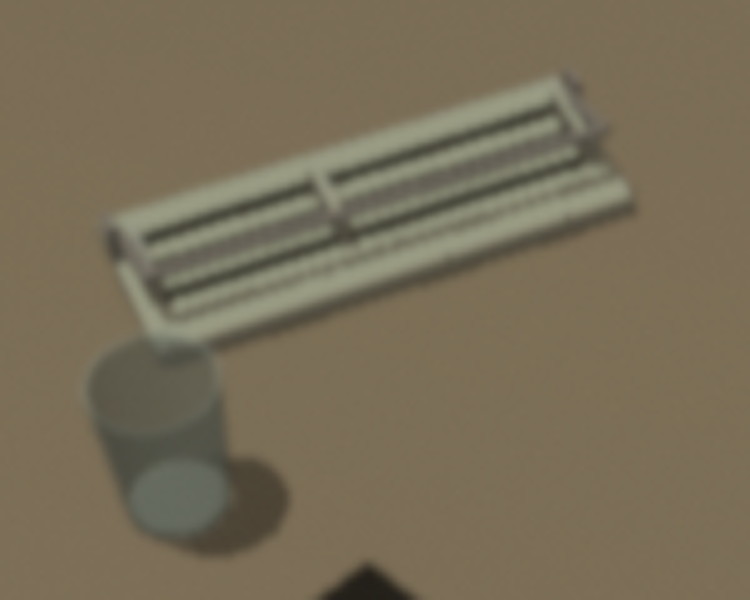

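View pics/s_stand.png

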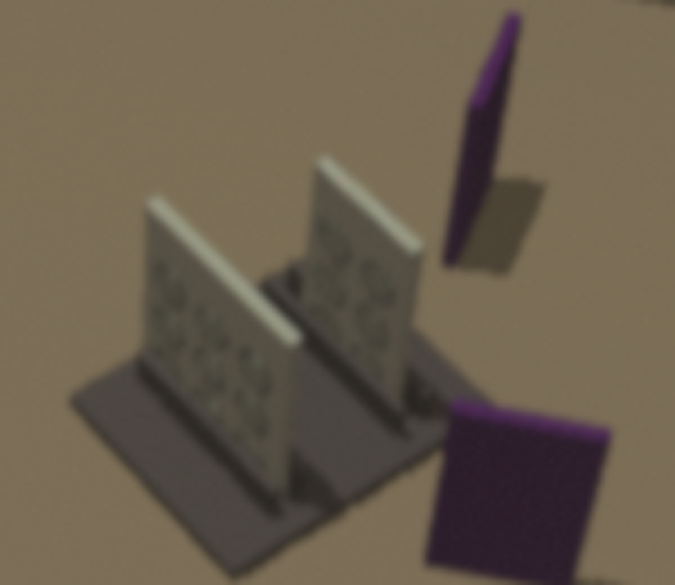

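Rack +x points roughly to world +y (yaw about 76°), and the stand's +x is roughly world +x. I'll move the wrist camera over the rack for a precise fix, turning toward the pinch yaw on the way.

```bash
python3 -m inch '[[[0.3,0.3,0,0,0,-0.05],[0.6,0.6,0,0,0,-0.1],[0.9,0.9,0,0,0,-0.16],[1,1,0,0,0,-0.16],[1,1,0,0,0,-0.16]]]' 40 && python3 -m inch '[[[0.25,0.3,0,0,0,0],[0.5,0.6,0,0,0,0],[0.75,0.9,0,0,0,0],[0.8,1,0,0,0,0],[0.8,1,0,0,0,0],[0.8,1,0,0,0,0]]]'
python3 - <<'E'
from h import *
im=arm.grab_frame("wrist");cv2.imwrite("pics/w1.png",im);import pickle
pickle.dump((im,arm.camera_params("wrist")),open("w1.pkl","wb"))
s=arm.get_state();print(s['t'],s['q'],s['eef_pos'],s['ee_rot'])
E
```

```text
t: 1.27
eef_pos: [0.3828, -0.4482, 0.4051]
ee_rot: [-3.141, 0.001, 2.912]
force: [-0.6, -0.2, -0.5]
width: 0.044
t: 2.02
eef_pos: [0.5414, -0.2497, 0.4046]
ee_rot: [-3.142, -0.0, 2.912]
force: [-0.3, -0.8, 0.5]
width: 0.0401
2.075 [-1.05991074e-01  2.30034747e-01 -1.68663734e-01  8.84317214e-05
 -1.17237460e+00 -1.69546340e+00] [ 0.54090151 -0.25044519  0.40464914] [-3.14147738e+00 -2.64478793e-04  2.91096881e+00]
```

View pics/w1.png

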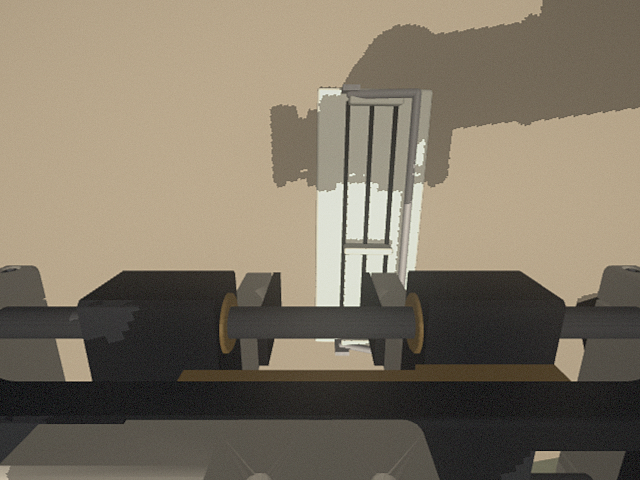

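The wrist view shows the rack from (318,88) to (432,340), with the wide bay farther away (upper part), the divider wall at row 247, and the bar along the right side (x about 415→400). I'll zoom to pick features.

Run:
```python
from h import *
im=cv2.imread("pics/w1.png");zoom(im,(305,75,445,195),5.5,"pics/w1a.png");zoom(im,(305,185,445,275),5.5,"pics/w1b.png")
```

```text
(no output)
```

View pics/w1a.png

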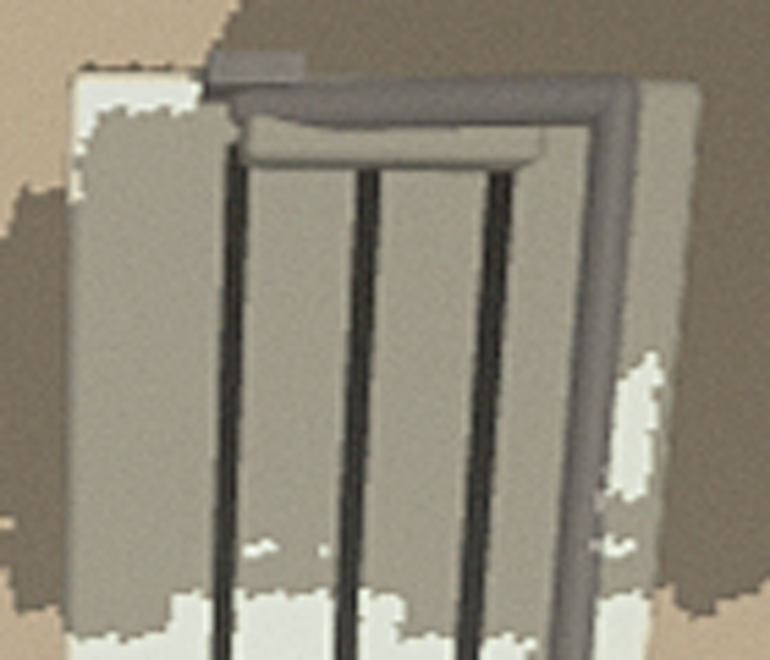

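View pics/w1b.png

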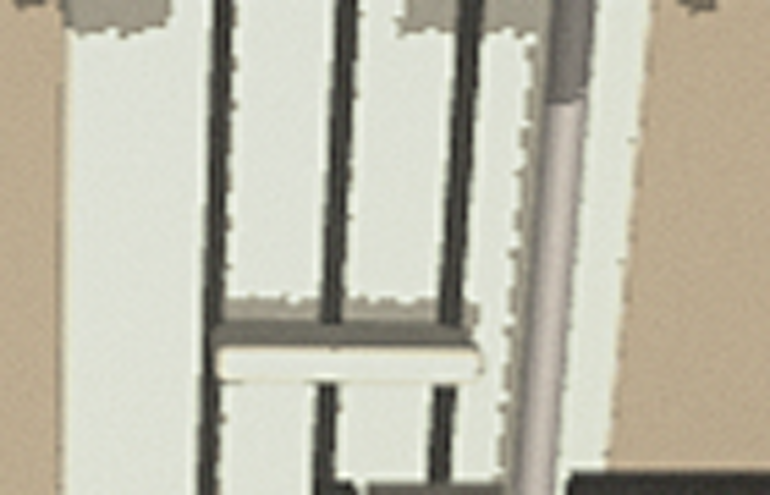

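```bash
cat > fit.py <<'E'
from h import *
import pickle
from scipy.optimize import least_squares
im,p=pickle.load(open("w1.pkl","rb"))
A=lambda u,v:np.array([305+u/5.5-.4,75+v/5.5-.4]); B=lambda u,v:np.array([305+u/5.5-.4,185+v/5.5-.4])
pts=[((-62,145,15),A(75,75)),((54,145,15),A(698,85)),((-31,-16,35),B(217,347)),((-31,-24,35),B(217,380)),((21,-16,35),B(480,347)),((21,-24,35),B(480,382)),((21,128,35),A(543,160))]
lines=[(-31,21,A(228,400)),(-7,21,A(356,400)),(17,21,A(482,400)),(-31,21,B(214,200)),(-7,21,B(336,200)),(17,21,B(457,200)),(-62,15,A(69,400)),(-62,15,B(62,200)),(54,15,A(683,300)),(54,15,B(625,300))]
bar=[A(597,400),B(560,200),B(538,400)]
def W(X,P):
    c,s=np.cos(X[2]),np.sin(X[2]);P=np.atleast_2d(P)/1000.;return np.c_[X[0]+c*P[:,0]-s*P[:,1],X[1]+s*P[:,0]+c*P[:,1],P[:,2]]
def ld(X,x,z,q):
    a,b=proj(p,W(X,[(x,100,z),(x,-50,z)]));d=(b-a)/np.linalg.norm(b-a);r=q-a;return d[0]*r[1]-d[1]*r[0]
def res(X):
    r=[]
    for P,q in pts:r+=list(proj(p,W(X,P))[0]-q)
    r+=[ld(X,x,z,q) for x,z,q in lines]
    a=np.radians(15)+X[3]
    r+=[ld(X,-30+62*np.cos(a),30+62*np.sin(a),q) for q in bar];return np.array(r)
if __name__=="__main__":
    s=least_squares(res,[.58,-.2,np.radians(76.4),.15],loss='soft_l1');print(s.x,np.degrees(s.x[2]));print(np.round(s.fun,1))
    X=s.x
    tp=arm.camera_params("top");print("top px corners",np.round(proj(tp,W(X,[(-62,145,15),(54,145,15),(54,-145,15),(-62,-145,15)])),1).tolist())
    a=np.radians(15)+X[3]
    for n,P in dict(bar=(-30+62*np.cos(a),30,30+62*np.sin(a)),hinge=(-30,30,30),wide=(5,56,15),narrow=(5,-76,15)).items():print(n,np.round(W(X,P),4))
E
python3 fit.py
```

```text
[ 0.57751913 -0.20340941  1.32501735 -0.01057647] 75.91790174172917
[-1.5 -1.3  1.5 -1.3 -0.2 -0.4 -0.4  0.7  0.6  0.3  0.1  1.  -0.1  0.9
  0.2  0.3  0.8  0.3  0.2  0.3 -1.  -0.5  0.3  0.3 -1.3 -0.7  0.2]
top px corners [[444.2, 309.9], [399.3, 297.5], [428.1, 187.0], [472.4, 199.0]]
bar [[ 0.5557 -0.167   0.0454]]
hinge [[ 0.5411 -0.2252  0.03  ]]
wide [[ 0.5244 -0.1849  0.015 ]]
narrow [[ 0.6525 -0.2171  0.015 ]]
```

```bash
python3 -m inch '[[[0.04,0.25,-0.1,0,0,0],[0.07,0.42,-0.3,0,0,-0.005],[0.07,0.42,-0.6,0,0,-0.005],[0.07,0.42,-0.8,0,0,-0.005],[0.07,0.42,-0.98,0,0,-0.005],[0.07,0.42,-0.98,0,0,-0.005]]]' 40
python3 - <<'E'
from h import *
for n in("wrist","scene"):
    im=arm.grab_frame(n);cv2.imwrite(f"pics/{n}2.png",im if n=="wrist" else cv2.resize(im[100:280,160:400],None,fx=3.3,fy=3.3))
E
```

```text
t: 2.82
eef_pos: [0.5535, -0.1676, 0.2064]
ee_rot: [-3.14, -0.005, 2.893]
force: [-0.3, -0.1, 2.0]
width: 0.0401
```

View pics/wrist2.png

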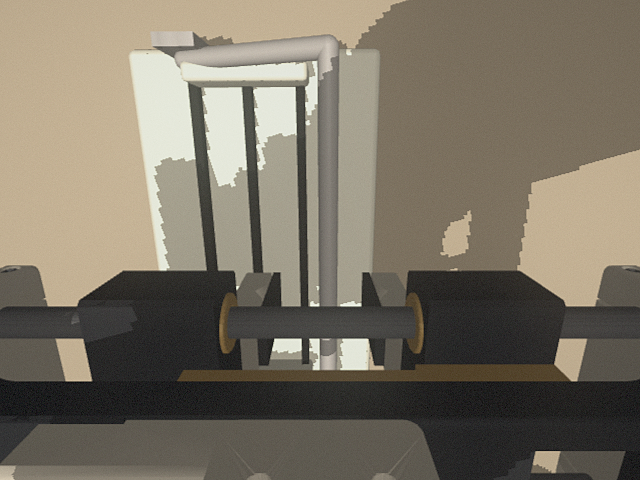

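View pics/scene2.png

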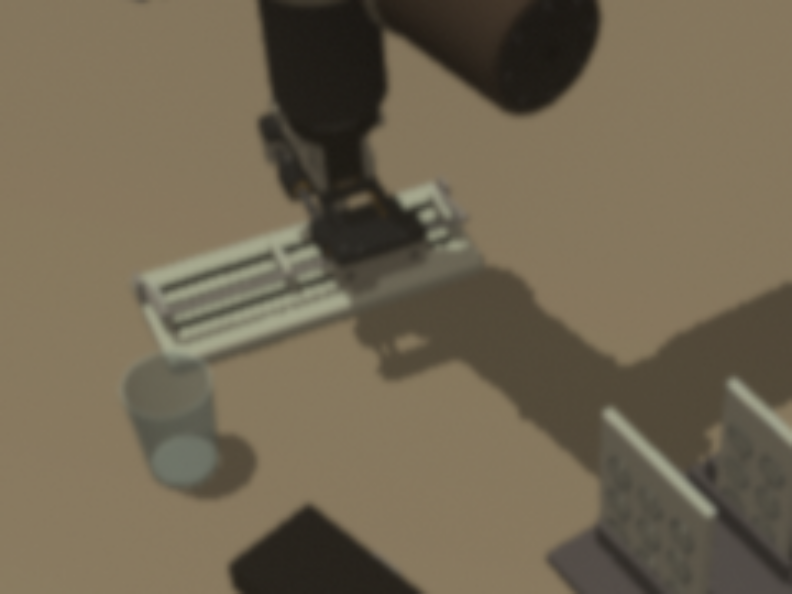

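The bar (column about 328) is between the fingers (265..370), a few mm right of centre. I shift slightly and close.

```bash
python3 -m inch '[[[0,0.015,-0.01,0,0,0],[0,0.015,-0.01,0,0,0],[0,0.015,-0.01,0,0,0],[0,0.015,-0.01,0,0,0],[0,0.015,-0.01,0,0,0]]]' 0 25
```

```text
t: 3.55
eef_pos: [0.555, -0.1645, 0.2068]
ee_rot: [-3.14, -0.0, 2.895]
force: [1.3, -9.9, -2.4]
width: 0.007
```

```bash
python3 -m inch '[[[-0.008,-0.04,0.075,0,0,0],[-0.02,-0.085,0.14,0,0,0],[-0.035,-0.15,0.19,0,0,0],[-0.053,-0.222,0.22,0,0,0],[-0.073,-0.3,0.23,0,0,0],[-0.092,-0.378,0.22,0,0,0],[-0.096,-0.39,0.215,0,0,0],[-0.096,-0.39,0.215,0,0,0]]]'
python3 - <<'E'
from h import *
for n in("wrist","scene"):
    im=arm.grab_frame(n);cv2.imwrite(f"pics/{n}3.png",im if n=="wrist" else cv2.resize(im[100:280,160:400],None,fx=3.3,fy=3.3))
E
```

```text
t: 4.55
eef_pos: [0.5364, -0.2391, 0.2521]
ee_rot: [3.138, 0.002, 2.895]
force: [-2.7, 23.6, 17.3]
width: 0.0069
```

View pics/wrist3.png

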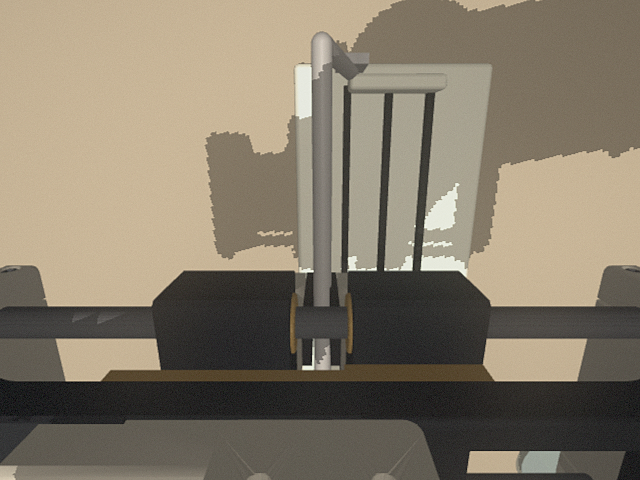

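View pics/scene3.png

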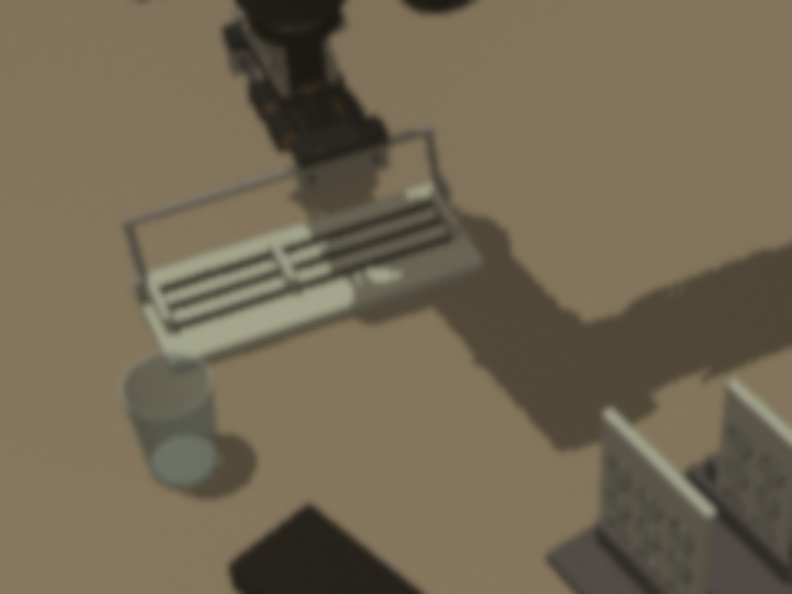

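The rest is at its stop: bar upright in the scene view, 24 N resistance, and a bar position within 2 mm of the fit's prediction. I release, lift and go to look at the stand.

```bash
python3 -m inch '[[[0,0.01,0,0,0,0],[0,0.01,0,0,0,0],[0,0.01,0.01,0,0,0],[0,0.01,0.25,0,0,0],[0,0.01,0.5,0,0,0],[0,0.2,0.75,0,0,0.05],[0,0.5,0.9,0,0,0.11],[0,0.8,0.9,0,0,0.17]]]' 40 && python3 -m inch '[[[0,0.3,0,0,0,0.06],[0,0.6,0,0,0,0.12],[0,0.9,0,0,0,0.18],[-0.05,1,0,0,0,0.24],[-0.1,1,0,0,0,0.3],[-0.15,1,0,0,0,0.36],[-0.2,1,0,0,0,0.39],[-0.2,1,0,0,0,0.39]]]'
python3 - <<'E'
from h import *
import pickle
im=arm.grab_frame("wrist");cv2.imwrite("pics/w4.png",im)
pickle.dump((im,arm.camera_params("wrist")),open("w4.pkl","wb"))
im=arm.grab_frame("scene");cv2.imwrite("pics/s4.png",cv2.resize(im[100:280,160:400],None,fx=3.3,fy=3.3))
s=arm.get_state();print(s['t'],s['q'],s['eef_pos'],s['ee_rot'])
E
```

```text
t: 5.65
eef_pos: [0.5361, -0.0826, 0.4324]
ee_rot: [-3.14, 0.004, -2.852]
force: [1.0, 0.8, -0.0]
width: 0.0405
t: 6.65
eef_pos: [0.4957, 0.1165, 0.4298]
ee_rot: [-3.141, -0.0, -1.632]
force: [0.5, 0.1, -0.3]
width: 0.0398
6.75 [ 6.16710847e-01  6.77194654e-02 -3.06287059e-01  2.25720141e-04
 -1.19664056e+00 -6.79544851e-01] [0.49625332 0.11665892 0.4297451 ] [-3.14134453e+00 -6.96586650e-05 -1.63354786e+00]
```

View pics/w4.png

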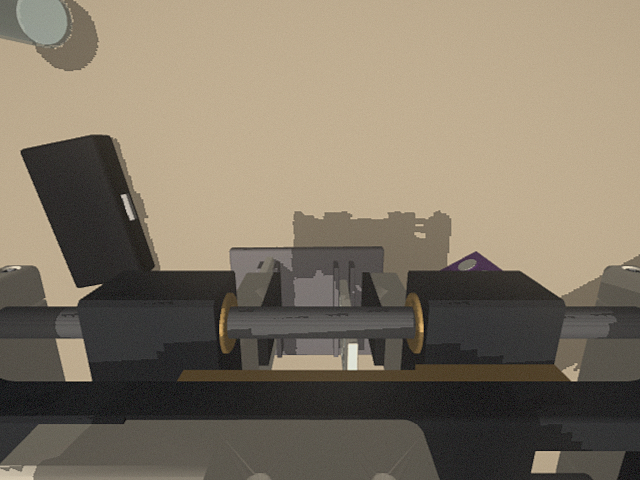

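View pics/s4.png

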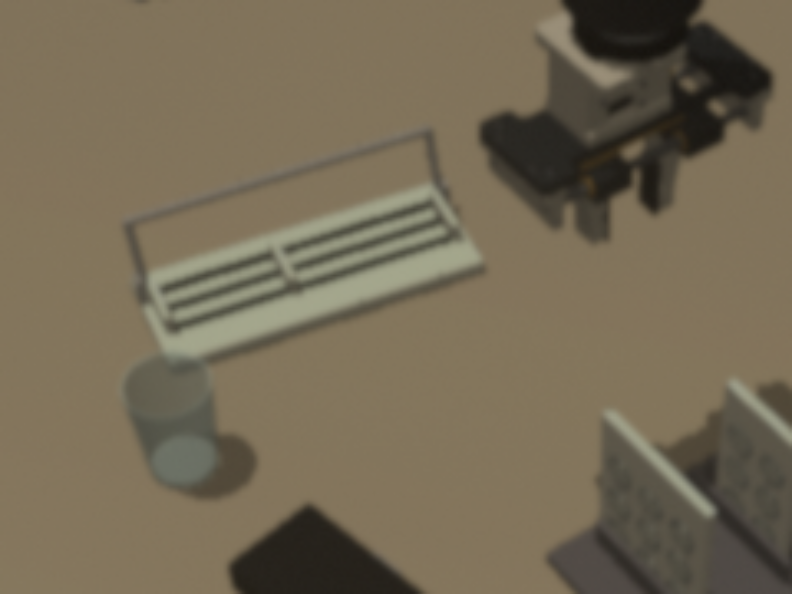

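The rest stays up. The wrist camera looks toward −y and the gripper hides the stand, so I back off in +y to see the tiles.

```bash
python3 -m inch '[[[0,0.3,0,0,0,0],[0,0.6,0,0,0,0],[0,0.9,0,0,0,0],[0,1,0,0,0,0],[0,1,0,0,0,0]]]' 40
python3 - <<'E'
from h import *
import pickle
im=arm.grab_frame("wrist");cv2.imwrite("pics/w5.png",im)
pickle.dump((im,arm.camera_params("wrist")),open("w5.pkl","wb"))
zoom(im,(220,60,420,270),2.8,"pics/w5z.png")
E
```

```text
t: 7.38
eef_pos: [0.4962, 0.3181, 0.4287]
ee_rot: [3.141, -0.001, -1.631]
force: [0.3, -1.2, -1.2]
width: 0.04
```

View pics/w5.png

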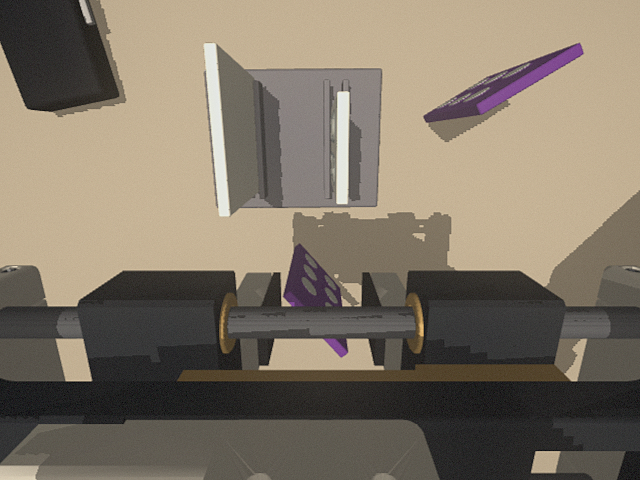

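View pics/w5z.png

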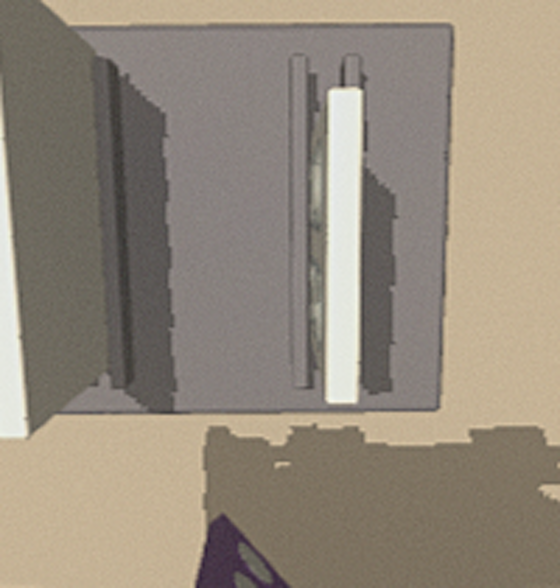

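Wide tile's top edge is the white strip (205..216,43)→(219..230,215) and the narrow one's is (337..349,92)→(336..348,204). Purple look-alikes sit at (510,85) and (315,300).

Run:
```python
from h import *
import pickle
im,p=pickle.load(open("w5.pkl","rb"));tp=arm.camera_params("top")
g=im.min(2)
for name,rows,c0,c1 in(("wide",(50,70,130,190,208),195,240),("narrow",(95,110,150,190,200),325,360)):
    for r in rows:
        w=np.where(g[r,c0:c1]>200)[0]; print(name,r,c0+w.min(),c0+w.max())
def rep(n,cs,z,p):
    P=np.array([ray(p,c,z)[:2] for c in cs]);a=P[:2].mean(0);b=P[2:].mean(0);d=a-b
    print(n,"centre",P.mean(0).round(4),"len",np.linalg.norm(d).round(4),"thick",np.linalg.norm(P[0]-P[1]).round(4),"yaw of width dir",np.degrees(np.arctan2(d[1],d[0])).round(2))
rep("wide",[(205,42.5),(216.5,43),(219,216),(230.5,214)],.152,p)
rep("narrow",[(337,91.5),(349.3,91.5),(336,204),(348.5,204)],.152,p)
Z=lambda u,v:(160+u/3.7-.4,210+v/3.7-.4)
rep("wideT",[Z(253,115),Z(253,127),Z(447,127),Z(447,139)],.152,tp)
rep("narrowT",[Z(254,261),Z(254,275),Z(385,269),Z(385,283)],.152,tp)
for c in[(381.4,69.3),(376.8,206)]:print("stand corner",ray(p,c,.012).round(4))
```

```text
wide 50 205 215
wide 70 207 216
wide 130 212 222
wide 190 217 226
wide 208 219 228
narrow 95 338 348
narrow 110 338 348
narrow 150 338 347
narrow 190 337 346
narrow 200 337 346
wide centre [0.5656 0.2353] len 0.1184 thick 0.0077 yaw of width dir -93.29
narrow centre [0.4768 0.2517] len 0.0794 thick 0.0086 yaw of width dir -92.99
wideT centre [0.565  0.2375] len 0.1197 thick 0.0074 yaw of width dir 87.76
narrowT centre [0.4756 0.2534] len 0.0804 thick 0.0086 yaw of width dir 87.82
stand corner [0.4239 0.1764 0.012 ]
stand corner [0.4313 0.3229 0.012 ]
```

```bash
python3 -m inch '[[[0.2,-0.22,0,0,0,0],[0.344,-0.408,0,0,0,0],[0.344,-0.408,-0.2,0,0,0],[0.344,-0.408,-0.45,0,0,0],[0.344,-0.408,-0.668,0,0,0],[0.344,-0.408,-0.668,0,0,0]]]' 40
python3 - <<'E'
from h import *
im=arm.grab_frame("wrist");cv2.imwrite("pics/w6.png",im)
E
```

```text
t: 8.18
eef_pos: [0.5639, 0.2331, 0.2933]
ee_rot: [3.137, -0.004, -1.633]
force: [0.4, -0.7, 0.9]
width: 0.0402
```

View pics/w6.png

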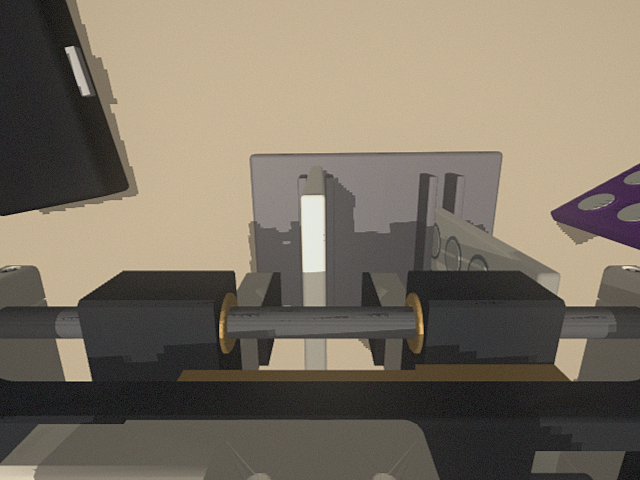

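The tile's top (columns 302–326) is centred between the fingers. Grip.

```bash
python3 -m inch '[[[0,0,0,0,0,0],[0,0,0,0,0,0],[0,0,0,0,0,0],[0,0,0,0,0,0],[0,0,0.01,0,0,0],[0,0,0.06,0,0,0],[0,0,0.15,0,0,0],[0,0,0.2,0,0,0]]]' 0 35
```

```text
t: 9.22
eef_pos: [0.5649, 0.2354, 0.3371]
ee_rot: [-3.141, 0.001, -1.631]
force: [-0.6, 0.3, -3.8]
width: 0.0086
```

Gripped at 8.6 mm. I carry it toward the rack, turning about +79° on the way.

```bash
python3 -m inch '[[[0,0,0.2,0,0,0],[0,-0.1,0.35,0,0,0],[0,-0.3,0.35,0,0,0.05],[0,-0.5,0.35,0,0,0.1],[0,-0.7,0.35,0,0,0.15],[0,-0.9,0.35,0,0,0.2],[0,-1,0.35,0,0,0.25],[0,-1,0.35,0,0,0.3]]]' && python3 -m inch '[[[-0.05,-0.2,0,0,0,0.05],[-0.1,-0.4,0,0,0,0.1],[-0.15,-0.6,0,0,0,0.14],[-0.2,-0.8,0,0,0,0.141],[-0.2,-0.9,0,0,0,0.141],[-0.2,-1,0,0,0,0.141],[-0.2,-1,0,0,0,0.141]]]'
python3 - <<'E'
from h import *
for n in("wrist","scene"):
    im=arm.grab_frame(n);cv2.imwrite(f"pics/{n}7.png",im if n=="wrist" else cv2.resize(im[50:280,160:440],None,fx=2.8,fy=2.6))
print(arm.get_state()['q'])
E
```

```text
t: 10.22
eef_pos: [0.5644, 0.0337, 0.4061]
ee_rot: [3.141, 0.0, -0.685]
force: [0.0, 0.4, -3.4]
width: 0.0088
t: 11.1
eef_pos: [0.5244, -0.1656, 0.4059]
ee_rot: [-3.142, 0.001, -0.247]
force: [-0.1, 0.1, -3.5]
width: 0.0086
[ 5.22000940e-02  1.52419782e-01 -2.63826250e-01 -3.07046437e-04
 -1.15478318e+00  1.27263362e+00]
```

View pics/wrist7.png

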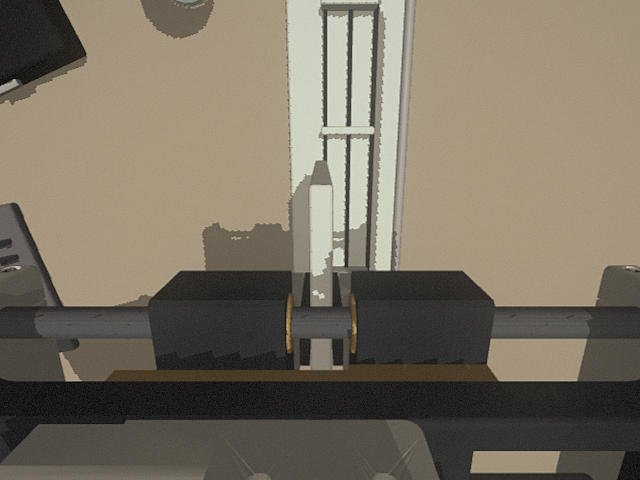

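View pics/scene7.png

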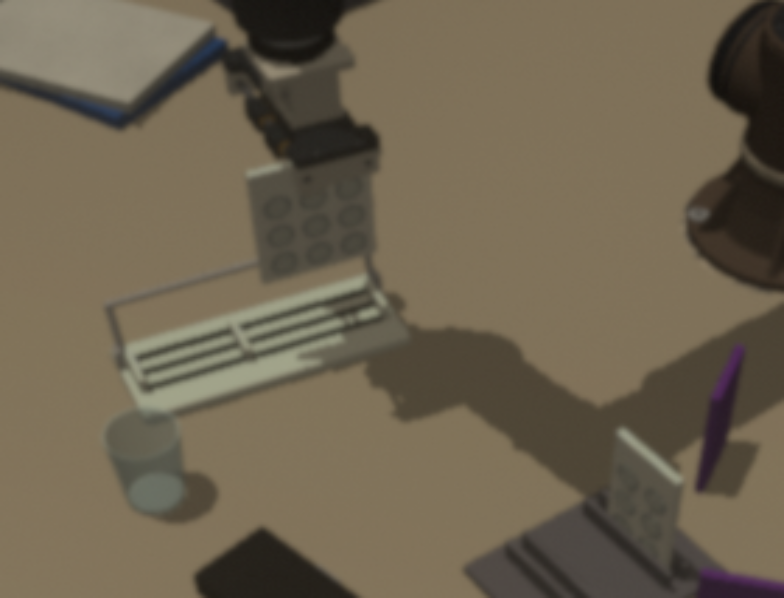

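Wells face outward and the tile is parallel to the ribs, above the wide bay. I tilt to 25° while hovering.

```bash
python3 -m inch '[[[-0.04,-0.2,-0.03,0.045,-0.011,0],[-0.085,-0.4,-0.1,0.09,-0.022,0],[-0.133,-0.622,-0.2,0.135,-0.034,0],[-0.133,-0.622,-0.265,0.135,-0.034,0],[-0.133,-0.622,-0.265,0.135,-0.034,0],[-0.133,-0.622,-0.265,0.135,-0.034,0]]]'
python3 - <<'E'
from h import *
from scipy.spatial.transform import Rotation as Ro
for n in("wrist","scene"):
    im=arm.grab_frame(n);cv2.imwrite(f"pics/{n}8.png",im if n=="wrist" else cv2.resize(im[50:280,160:440],None,fx=2.8,fy=2.6))
s=arm.get_state();R=Ro.from_euler('xyz',s['ee_rot']).as_matrix()
print(s['q'],R[:,2]);o=s['eef_pos']+.283*R[:,2];print("tile origin est",o)
c,sn=np.cos(1.325),np.sin(1.325);d=o-[.5245,-.184,.015];print("rel seat mm",1000*np.array([c*d[0]+sn*d[1],-sn*d[0]+c*d[1],d[2]]),"tilt",np.degrees(np.arccos(-R[2,2])), "tool y in rack",c*R[0,1]+sn*R[1,1],-sn*R[0,1]+c*R[1,1],R[2,1])
E
```

```text
t: 11.95
eef_pos: [0.4988, -0.2877, 0.3537]
ee_rot: [-2.705, -0.001, -0.243]
force: [-0.3, 0.4, -2.6]
width: 0.0089
[-0.36807729  0.29256999 -0.06255589 -0.45064872 -1.30023768  1.83770652] [ 0.10342044  0.40995017 -0.90622573]
tile origin est [ 0.52816758 -0.17149158  0.09765849]
rel seat mm [13.0248908  -0.51368843 82.65848827] tilt 25.01112255678355 tool y in rack -0.9062203171673708 -0.003771622271840608 -0.42278896818449246
```

View pics/wrist8.png

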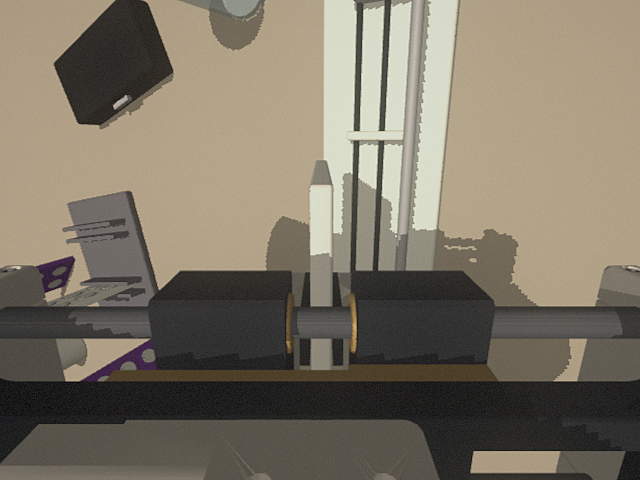

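View pics/scene8.png

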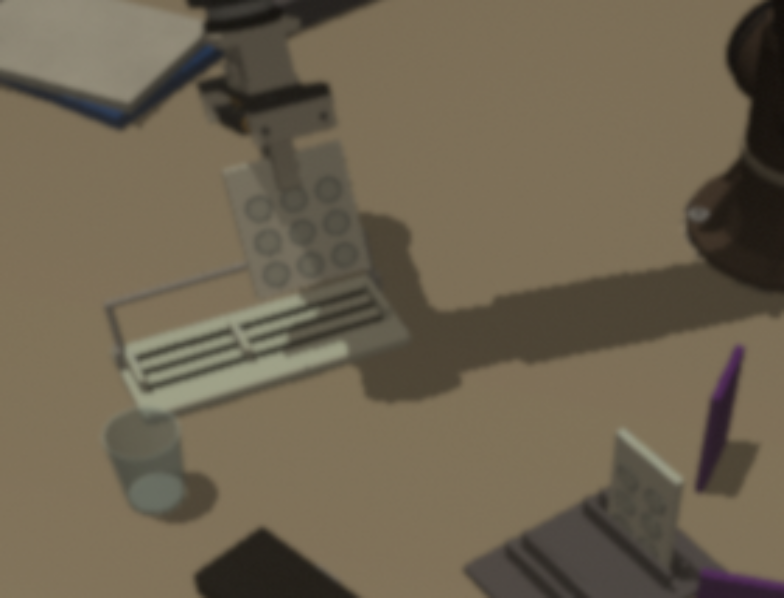

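```bash
cat > st.py <<'E'
from h import *
import sys
from scipy.spatial.transform import Rotation as Ro
seat={'w':[.5245,-.184,.015],'n':[.6526,-.2161,.015]}[sys.argv[1]]; L=float(sys.argv[2]) if len(sys.argv)>2 else .283
s=arm.get_state();R=Ro.from_euler('xyz',s['ee_rot']).as_matrix()
o=s['eef_pos']+L*R[:,2]
c,sn=np.cos(1.325),np.sin(1.325);d=o-seat;print("t",s['t'],"rel seat mm",(1000*np.array([c*d[0]+sn*d[1],-sn*d[0]+c*d[1],d[2]])).round(1),"tilt",np.degrees(np.arccos(-R[2,2])).round(2),"F",s['force'].round(1),"w",s['width'])
E
python3 -m inch '[[[-0.01,-0.04,-0.1,0,0,0],[-0.01,-0.04,-0.2,0,0,0],[-0.01,-0.04,-0.3,0,0,0],[-0.01,-0.04,-0.35,0,0,0],[-0.01,-0.04,-0.35,0,0,0],[-0.01,-0.04,-0.35,0,0,0]]]'; python3 st.py w
python3 - <<'E'
from h import *
for n in("wrist","scene"):
    im=arm.grab_frame(n);cv2.imwrite(f"pics/{n}9.png",im if n=="wrist" else cv2.resize(im[100:240,180:340],None,fx=5,fy=4.2))
E
python3 st.py w
```

```text
t: 12.8
eef_pos: [0.4965, -0.2973, 0.2835]
ee_rot: [-2.705, -0.001, -0.246]
force: [-0.1, 0.6, -2.8]
width: 0.0087
t 12.8 rel seat mm [ 3.1 -0.7 12.1] tilt 25.04 F [-0.1  0.6 -2.8] w 0.00871235165821879
t 12.9 rel seat mm [ 3.1 -0.8 12.4] tilt 25.04 F [-0.9 -0.1 -3. ] w 0.00867618819661717
```

View pics/wrist9.png

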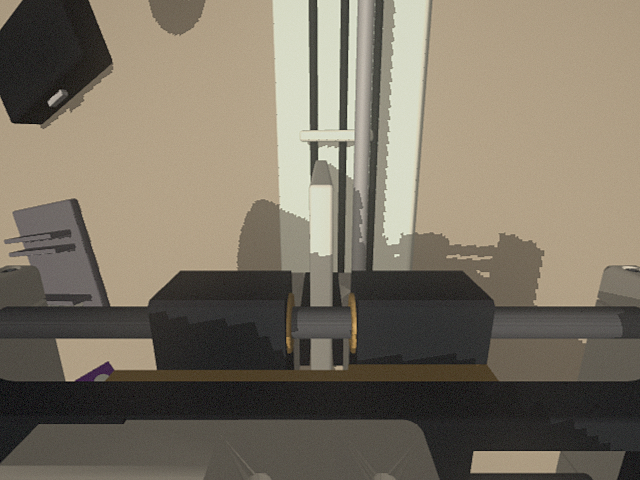

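View pics/scene9.png

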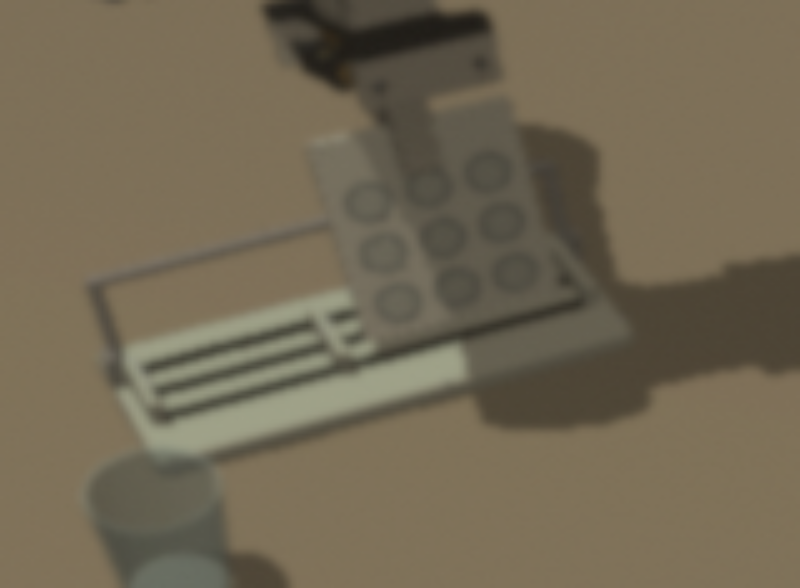

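Run:
```python
from h import *
p=arm.camera_params("wrist")
X=(.5776,-.2025,1.325)
def W(P):
    c,s=np.cos(X[2]),np.sin(X[2]);P=np.atleast_2d(P)/1000.;return np.c_[X[0]+c*P[:,0]-s*P[:,1],X[1]+s*P[:,0]+c*P[:,1],P[:,2]]
for n,P in dict(rib17=(17,-60,21),ribm7=(-7,-60,21),rib17b=(17,-10,21),ribm7b=(-7,-10,21),wallL=(21,-24,35),wallR=(-31,-24,35),wallL2=(21,-16,35),bar=(-46,-60,90),bar2=(-46,-10,90),barm=(-46,40,90)).items():print(n,proj(p,W(P)).round(1))
o=W((8,55.3,27))[0]*1000
th=np.radians(25);rx=np.array([np.cos(1.325),np.sin(1.325),0]);ry=np.array([-np.sin(1.325),np.cos(1.325),0]);z=np.array([0,0,1.])
tx=np.cos(th)*rx+np.sin(th)*z;tz=-np.sin(th)*rx+np.cos(th)*z
for a in(-4.5,4.5):
  for h in(0,140):print(a,h,proj(p,(o+a*tx-60*ry+h*tz)/1000).round(1))
im=cv2.imread("pics/wrist9.png");zoom(im,(280,90,420,270),4.2,"pics/w9z.png")
```

```text
rib17 [[312.3  79.5]]
ribm7 [[342.8  77.1]]
rib17b [[312.7 149.6]]
ribm7b [[341.6 150.1]]
wallL [[299.2 130.4]]
wallR [[367.5 129.7]]
wallL2 [[299.4 141.7]]
bar [[365.4  49.2]]
bar2 [[362.  155.1]]
barm [[359.1 246.3]]
-4.5 0 [[325.9 157.3]]
-4.5 140 [[331.  178.1]]
4.5 0 [[313.9 157.3]]
4.5 140 [[306. 178.]]
```

View pics/w9z.png

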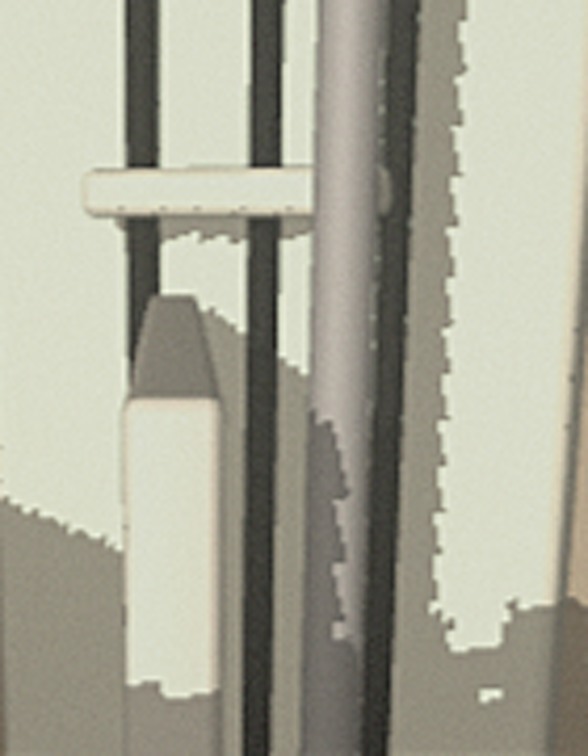

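The tile and the ribs are within about 1–2 px of prediction, and the tile is over the outer groove. I lower and tilt to 30°.

```bash
python3 -m inch '[[[0,0,-0.02,0,0,0],[0,0,-0.0425,0,0,0],[-0.009,-0.036,-0.06,0.009,-0.0023,0],[-0.018,-0.071,-0.08,0.018,-0.0045,0],[-0.0267,-0.106,-0.0995,0.027,-0.0068,0],[-0.0267,-0.106,-0.0995,0.027,-0.0068,0],[-0.0267,-0.106,-0.0995,0.027,-0.0068,0]]]'; python3 st.py w
python3 - <<'E'
from h import *
for n in("wrist","scene"):
    im=arm.grab_frame(n);cv2.imwrite(f"pics/{n}10.png",im if n=="wrist" else cv2.resize(im[100:240,180:340],None,fx=5,fy=4.2))
E
```

```text
t: 13.78
eef_pos: [0.4909, -0.3188, 0.2632]
ee_rot: [-2.616, -0.001, -0.247]
force: [0.9, 0.4, 4.0]
width: 0.0092
t 13.775 rel seat mm [ 3.1 -0.6  3.5] tilt 30.13 F [0.9 0.4 4. ] w 0.009156671765690188
```

View pics/wrist10.png

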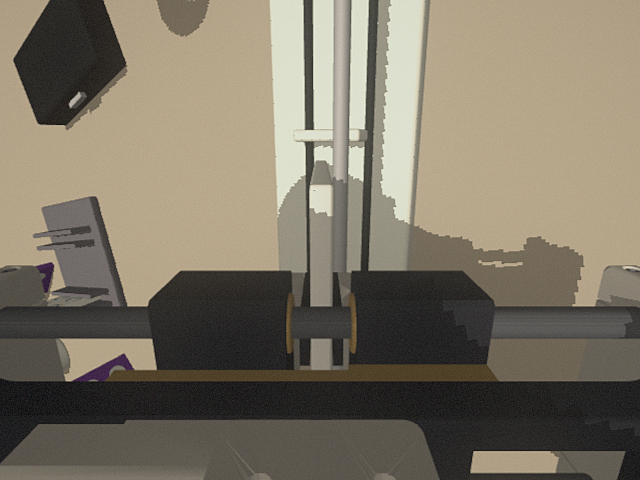

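View pics/scene10.png

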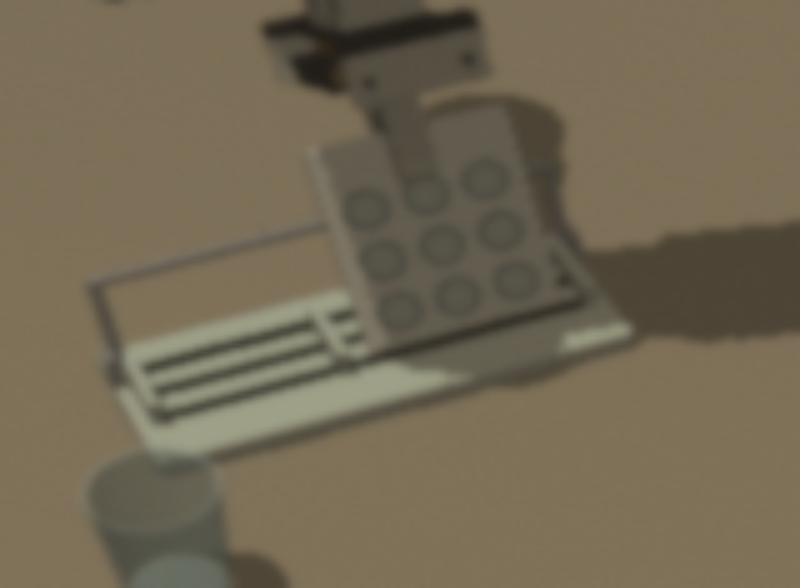

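It is on the groove floor (+4 N, previously −3). I nudge a further 1° toward the wire and watch the force.

```bash
python3 -m inch '[[[-0.0026,-0.01,-0.005,0.0027,-0.0007,0],[-0.005,-0.021,-0.01,0.0054,-0.0014,0],[-0.005,-0.021,-0.01,0.0054,-0.0014,0]]]'; python3 st.py w
python3 - <<'E'
from h import *
for n in("wrist",):
    im=arm.grab_frame(n);zoom(im,(270,90,420,270),4,"pics/w11.png")
E
```

```text
t: 14.25
eef_pos: [0.4899, -0.3227, 0.261]
ee_rot: [-2.599, -0.001, -0.246]
force: [1.9, -0.9, 2.6]
width: 0.0086
t 14.25 rel seat mm [ 3.3 -0.4  3.6] tilt 31.1 F [ 1.9 -0.9  2.6] w 0.008593437109837029
```

View pics/w11.png

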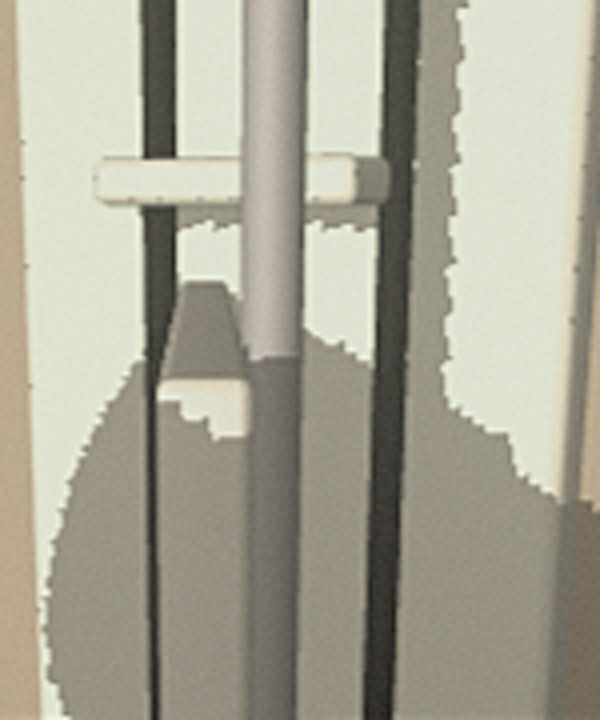

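```bash
python3 -m inch '[[[-0.002,-0.007,-0.004,0.002,-0.0005,0],[-0.0037,-0.015,-0.008,0.004,-0.001,0],[-0.0037,-0.015,-0.008,0.004,-0.001,0]]]'; python3 st.py w
```

```text
t: 14.68
eef_pos: [0.4892, -0.3249, 0.2593]
ee_rot: [-2.585, -0.0, -0.246]
force: [2.9, 5.2, 3.1]
width: 0.0086
t 14.675 rel seat mm [ 4.3 -0.1  4.1] tilt 31.91 F [2.9 5.2 3.1] w 0.008611785900049544
```

Wire contact (+5 N along y). I release and look before retracting.

```bash
python3 -m inch '[[[0,0,0,0,0,0],[0,0,0,0,0,0],[0,0,0,0,0,0],[0,0,0,0,0,0]]]' 26; python3 st.py w
python3 - <<'E'
from h import *
for n in("wrist","scene"):
    im=arm.grab_frame(n);cv2.imwrite(f"pics/{n}12.png",im if n=="wrist" else cv2.resize(im[100:240,180:340],None,fx=5,fy=4.2))
E
```

```text
t: 15.18
eef_pos: [0.489, -0.3256, 0.2594]
ee_rot: [-2.586, -0.001, -0.246]
force: [0.4, 0.4, -0.5]
width: 0.0258
t 15.175 rel seat mm [ 3.2 -0.1  3.9] tilt 31.81 F [ 0.4  0.4 -0.5] w 0.025771869079118423
```

View pics/wrist12.png

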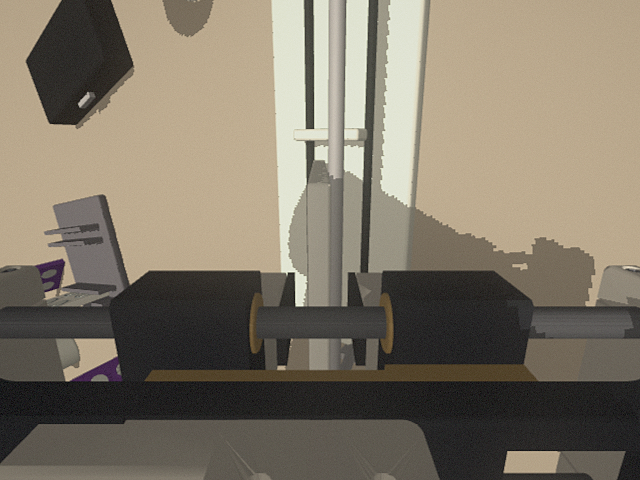

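View pics/scene12.png

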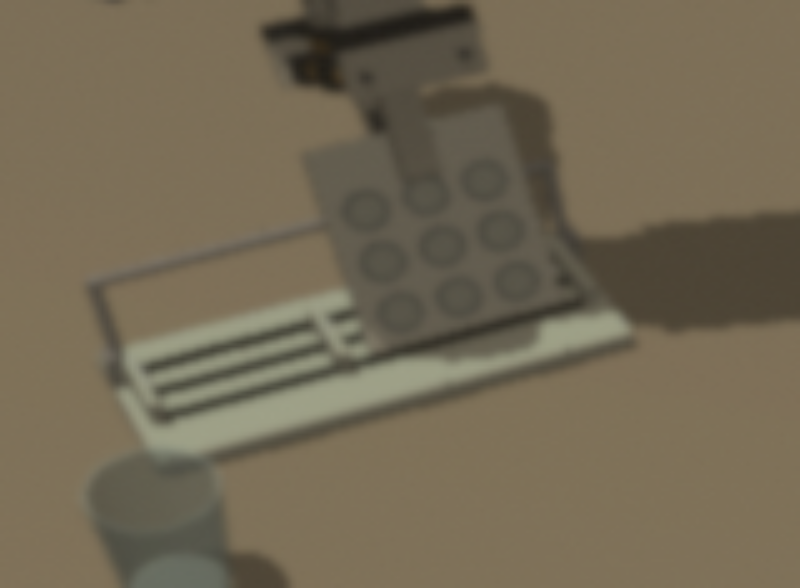

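It leans freely between the fingers with no load on the tool. I retract along the tile, untilt, and take a check picture.

```bash
python3 -m inch '[[[-0.013,-0.05,0.083,0,0,0],[-0.04,-0.155,0.26,0,0,0],[-0.077,-0.307,0.51,0,0,0],[-0.077,-0.307,0.6,-0.05,0.0125,0],[-0.077,-0.2,0.7,-0.1,0.025,0],[-0.077,-0.05,0.75,-0.15,0.037,0],[0,0.1,0.8,-0.171,0.043,0],[0,0.2,0.8,-0.171,0.043,0]]]' 40
python3 - <<'E'
from h import *
import pickle
for n in("wrist","scene","top"):
    im=arm.grab_frame(n);cv2.imwrite(f"pics/{n}13.png",im if n=="wrist" else cv2.resize(im[100:240,180:340],None,fx=5,fy=4.2) if n=="scene" else cv2.resize(im[170:330,370:510],None,fx=4,fy=3.7))
pickle.dump(arm.camera_params("wrist"),open("w13.pkl","wb"))
s=arm.get_state();print(s['eef_pos'],s['ee_rot'],s['force'],s['q'])
E
```

```text
t: 16.27
eef_pos: [0.4894, -0.2841, 0.4215]
ee_rot: [-3.141, -0.003, -0.244]
force: [-0.2, -0.2, 0.2]
width: 0.04
[ 0.4888522  -0.28506046  0.42021395] [-3.13910751e+00 -9.84501830e-04 -2.44477428e-01] [-0.81346216  0.4082092   0.5625997 ] [-0.18304433  0.16981587 -0.20825512 -0.00260508 -1.19159128  1.51032744]
```

View pics/wrist13.png

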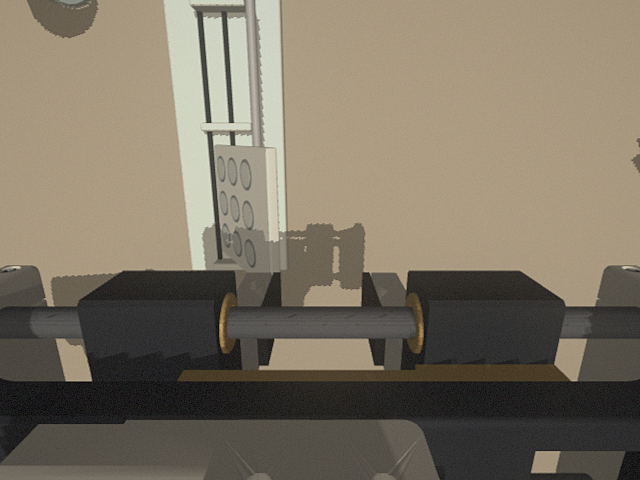

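View pics/scene13.png

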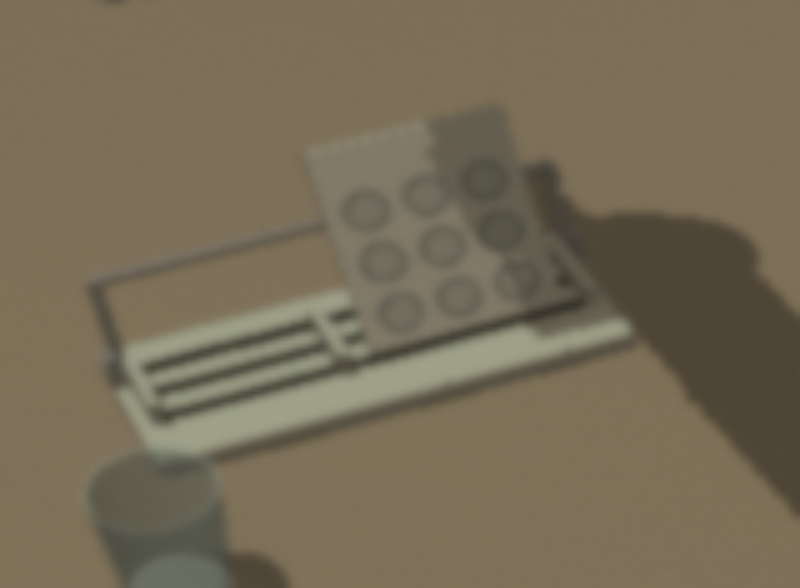

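The wide tile leans in its bay with the wells outward and the rest still up. Now I go for the narrow tile.

```bash
python3 -m inch '[[[0,0.3,0,0,0,-0.05],[0,0.6,0,0,0,-0.1],[0,0.9,0,0,0,-0.15],[0,1,0,0,0,-0.2],[0,1,0,0,0,-0.22]]]' 40 && python3 -m inch '[[[0,0.3,0,0,0,-0.05],[0,0.6,0,0,0,-0.1],[0,0.9,0,0,0,-0.16],[0,1,0,0,0,-0.22],[0,1,0,0,0,-0.222]]]' && python3 -m inch '[[[-0.03,0.3,0,0,0,0],[-0.065,0.6,0,0,0,0],[-0.065,0.683,-0.1,0,0,0],[-0.065,0.683,-0.2,0,0,0],[-0.065,0.683,-0.2,0,0,0]]]'
python3 - <<'E'
from h import *
im=arm.grab_frame("wrist");cv2.imwrite("pics/w14.png",im)
E
```

```text
t: 17.05
eef_pos: [0.4892, -0.085, 0.4197]
ee_rot: [-3.14, 0.001, -0.939]
force: [-0.5, -0.9, 0.3]
width: 0.0401
t: 17.68
eef_pos: [0.4896, 0.1153, 0.4193]
ee_rot: [-3.141, -0.0, -1.636]
force: [-0.7, -0.8, 0.2]
width: 0.0403
t: 18.3
eef_pos: [0.4764, 0.2498, 0.378]
ee_rot: [3.14, -0.003, -1.634]
force: [0.4, 0.1, -0.2]
width: 0.0398
```

View pics/w14.png

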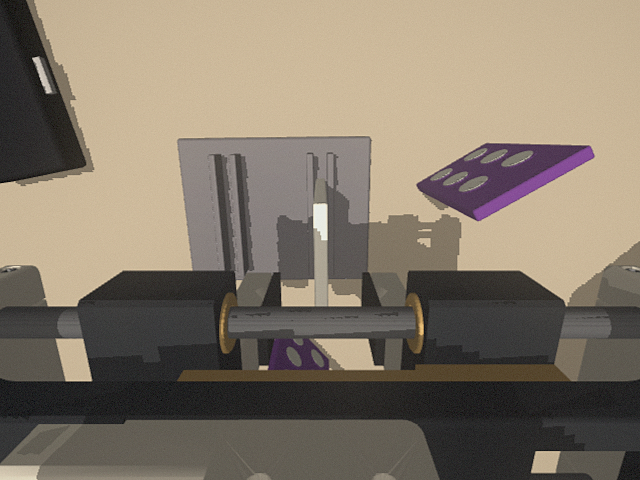

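Centred (tile at columns 313–328). Descend and grip.

```bash
python3 -m inch '[[[0,0.005,-0.2,0,0,0],[0,0.005,-0.42,0,0,0],[0,0.005,-0.42,0,0,0],[0,0.005,-0.42,0,0,0]]]' 40 && python3 -m inch '[[[0,0,0,0,0,0],[0,0,0,0,0,0],[0,0,0,0,0,0],[0,0,0,0,0,0]]]' 0 30 && python3 -m inch '[[[0,0,0.05,0,0,0],[0,0,0.2,0,0,0],[0,0,0.4,0,0,0],[0,0,0.7,0,0,0],[0,0,0.7,0,0,0]]]'
```

```text
t: 18.85
eef_pos: [0.4771, 0.2522, 0.2976]
ee_rot: [-3.138, 0.001, -1.634]
force: [-0.2, 0.6, 0.1]
width: 0.0401
t: 19.35
eef_pos: [0.4761, 0.2522, 0.2959]
ee_rot: [-3.14, 0.0, -1.634]
force: [-0.5, -0.3, 2.0]
width: 0.0087
t: 19.98
eef_pos: [0.4769, 0.2526, 0.441]
ee_rot: [-3.134, 0.006, -1.633]
force: [-1.0, 1.4, -3.7]
width: 0.0091
```

```bash
python3 -m inch '[[[0,-0.25,0,0,0,0.05],[0,-0.5,0,0,0,0.1],[0.1,-0.75,0,0,0,0.15],[0.2,-1,0,0,0,0.2],[0.2,-1,0,0,0,0.22]]]' && python3 -m inch '[[[0.1,-0.25,0,0,0,0.05],[0.2,-0.5,0,0,0,0.1],[0.3,-0.75,0,0,0,0.15],[0.4,-1,0,0,0,0.2],[0.4,-1,0,0,0,0.221]]]' && python3 -m inch '[[[0.15,-0.15,0,0,0,0],[0.288,-0.3,0,0,0,0],[0.288,-0.3,-0.1,0,0,0],[0.288,-0.3,-0.1,0,0,0]]]'
python3 - <<'E'
from h import *
for n in("wrist","scene"):
    im=arm.grab_frame(n);cv2.imwrite(f"pics/{n}15.png",im if n=="wrist" else cv2.resize(im[50:280,160:440],None,fx=2.8,fy=2.6))
s=arm.get_state();print(s['eef_pos'],s['ee_rot'],s['q'])
E
```

```text
t: 20.6
eef_pos: [0.5164, 0.049, 0.4345]
ee_rot: [3.141, 0.0, -0.943]
force: [-0.5, 0.0, -2.3]
width: 0.0087
t: 21.22
eef_pos: [0.5966, -0.151, 0.4334]
ee_rot: [-3.141, 0.003, -0.249]
force: [-1.2, 0.9, -2.7]
width: 0.0087
t: 21.72
eef_pos: [0.6531, -0.208, 0.4122]
ee_rot: [-3.141, 0.006, -0.25]
force: [0.6, -0.9, -2.5]
width: 0.0088
[ 0.65353524 -0.20773437  0.41524409] [-3.14066003e+00  9.83928017e-04 -2.48223198e-01] [-2.46330390e-02  3.70873420e-01  5.48163475e-02 -1.18604195e-03
 -1.25549211e+00  1.34757393e+00]
```

View pics/wrist15.png

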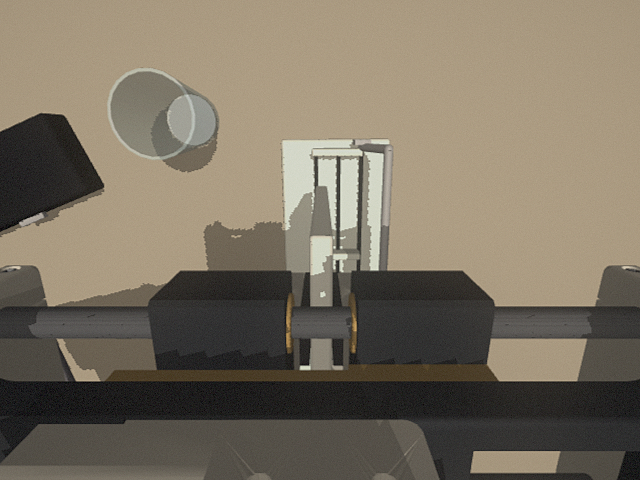

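View pics/scene15.png

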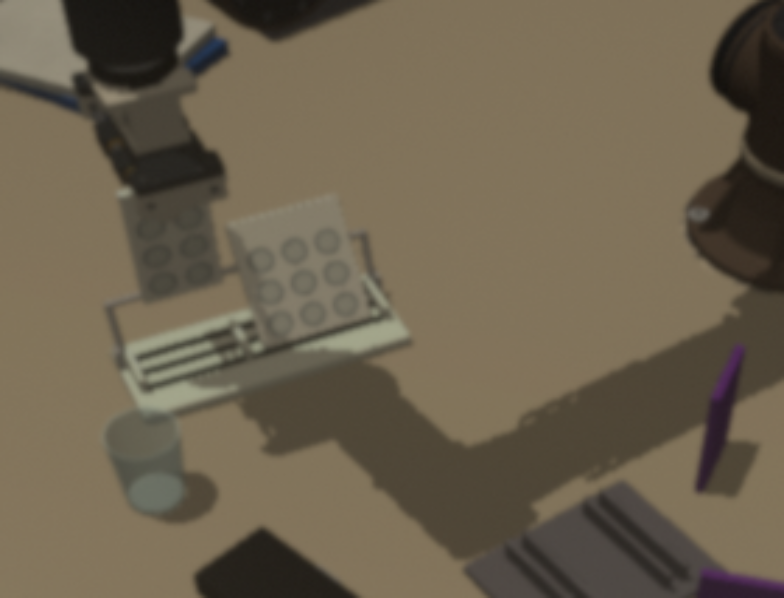

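```bash
python3 -m inch '[[[-0.045,-0.19,-0.04,0.045,-0.011,0],[-0.09,-0.38,-0.12,0.09,-0.022,0],[-0.1425,-0.585,-0.24,0.135,-0.034,0],[-0.1425,-0.585,-0.31,0.135,-0.034,0],[-0.1425,-0.585,-0.31,0.135,-0.034,0],[-0.1425,-0.585,-0.31,0.135,-0.034,0]]]'; python3 st.py n .284
```

```text
t: 22.58
eef_pos: [0.6258, -0.3235, 0.355]
ee_rot: [-2.704, -0.001, -0.246]
force: [0.3, -0.1, -1.8]
width: 0.0094
t 22.575 rel seat mm [ 9.6 -0.5 82.8] tilt 25.07 F [ 0.3 -0.1 -1.8] w 0.009416023909311193
```

```bash
python3 -m inch '[[[-0.008,-0.03,-0.1,0,0,0],[-0.008,-0.03,-0.2,0,0,0],[-0.008,-0.03,-0.3,0,0,0],[-0.008,-0.03,-0.35,0,0,0],[-0.008,-0.03,-0.35,0,0,0],[-0.008,-0.03,-0.35,0,0,0]]]'; python3 st.py n .284
python3 - <<'E'
from h import *
im=arm.grab_frame("wrist");zoom(im,(250,60,450,270),2.8,"pics/w16.png")
im=arm.grab_frame("scene");cv2.imwrite("pics/s16.png",cv2.resize(im[100:240,180:340],None,fx=5,fy=4.2))
E
python3 st.py n .284
```

```text
t: 23.32
eef_pos: [0.6239, -0.3311, 0.2841]
ee_rot: [-2.703, -0.001, -0.248]
force: [-0.0, 0.3, -1.3]
width: 0.0088
t 23.325 rel seat mm [ 2.  -0.6 12. ] tilt 25.12 F [-0.   0.3 -1.3] w 0.008789970652487314
t 23.425 rel seat mm [ 2.1 -0.7 12.4] tilt 25.12 F [ 0.2  0.1 -2.2] w 0.009028492346241894
```

View pics/w16.png

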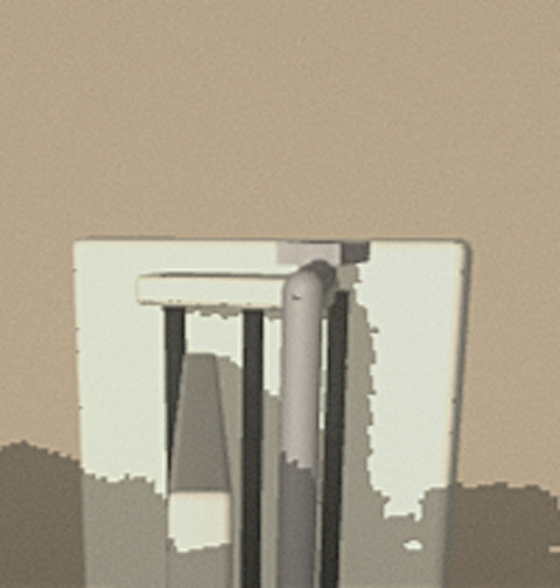

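View pics/s16.png

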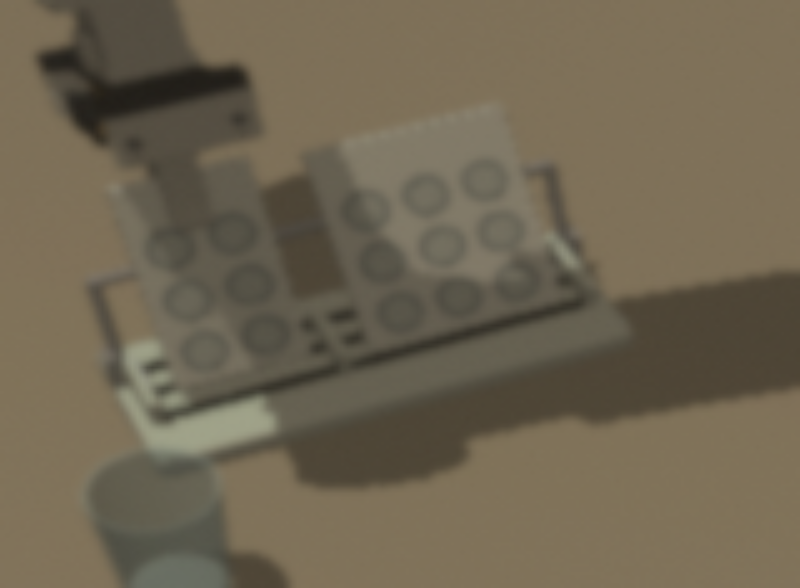

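The lower edge is above the outer groove, clear of both ribs and the end wall. Lower and tilt as before.

```bash
python3 -m inch '[[[0.001,0.005,-0.02,0,0,0],[0.001,0.005,-0.0425,0,0,0],[-0.008,-0.031,-0.06,0.009,-0.0023,0],[-0.017,-0.066,-0.08,0.018,-0.0045,0],[-0.0256,-0.102,-0.0995,0.027,-0.0068,0],[-0.0256,-0.102,-0.0995,0.027,-0.0068,0],[-0.0256,-0.102,-0.0995,0.027,-0.0068,0]]]'; python3 st.py n .284
python3 - <<'E'
from h import *
im=arm.grab_frame("wrist");zoom(im,(250,60,450,270),2.8,"pics/w17.png")
E
```

```text
t: 24.3
eef_pos: [0.6184, -0.3517, 0.2634]
ee_rot: [-2.616, 0.001, -0.249]
force: [-1.0, 0.4, -1.9]
width: 0.0085
t 24.3 rel seat mm [ 2.7 -0.   2.8] tilt 30.12 F [-1.   0.4 -1.9] w 0.008463022716665053
```

View pics/w17.png

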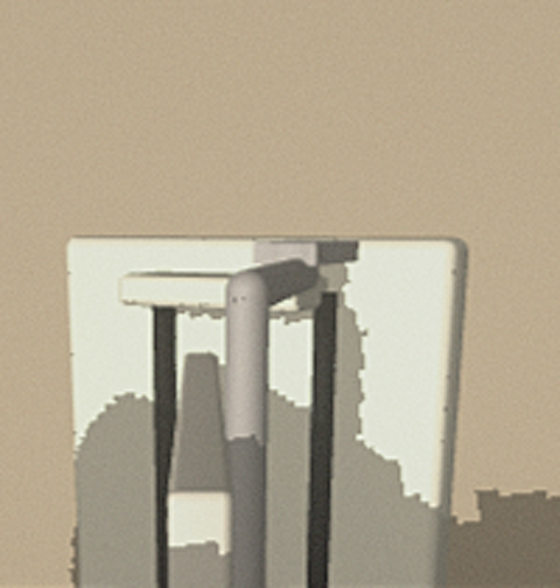

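```bash
python3 -m inch '[[[0,0,-0.005,0,0,0],[0,0,-0.005,0,0,0]]]'; python3 st.py n .284; python3 -m inch '[[[-0.0026,-0.01,-0.007,0.0027,-0.0007,0],[-0.005,-0.021,-0.013,0.0054,-0.0014,0],[-0.005,-0.021,-0.013,0.0054,-0.0014,0]]]'; python3 st.py n .284
```

```text
t: 24.6
eef_pos: [0.6186, -0.3512, 0.2629]
ee_rot: [-2.616, 0.0, -0.248]
force: [0.5, -0.3, -1.4]
width: 0.0085
t 24.6 rel seat mm [ 3.2 -0.1  2.2] tilt 30.12 F [ 0.5 -0.3 -1.4] w 0.008478671816134426
t: 24.98
eef_pos: [0.6177, -0.3549, 0.2604]
ee_rot: [-2.596, 0.0, -0.248]
force: [0.4, 5.5, 4.1]
width: 0.0087
t 24.975 rel seat mm [ 4.3 -0.1  2.6] tilt 31.27 F [0.4 5.5 4.1] w 0.00870570519942455
```

Both floor (+z) and wire (+y) contact at about 31°. Release.

```bash
python3 -m inch '[[[0,0,0,0,0,0],[0,0,0,0,0,0],[0,0,0,0,0,0],[0,0,0,0,0,0]]]' 26; python3 st.py n .284
python3 - <<'E'
from h import *
im=arm.grab_frame("wrist");cv2.imwrite("pics/w18.png",im)
E
```

```text
t: 25.48
eef_pos: [0.6174, -0.3557, 0.2599]
ee_rot: [-2.598, 0.001, -0.249]
force: [0.9, 0.3, 0.5]
width: 0.0257
t 25.475 rel seat mm [ 2.9 -0.1  1.8] tilt 31.14 F [0.9 0.3 0.5] w 0.025722044077129316
```

View pics/w18.png

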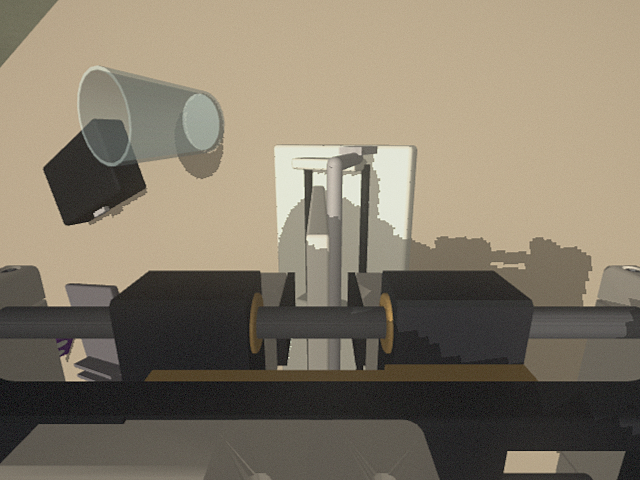

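The tile is free between the fingers. I retract along it and move back for a final check.

```bash
python3 -m inch '[[[-0.013,-0.05,0.083,0,0,0],[-0.04,-0.155,0.26,0,0,0],[-0.077,-0.307,0.51,0,0,0],[-0.15,-0.4,0.7,-0.04,0.01,0],[-0.3,-0.4,0.75,-0.08,0.02,0],[-0.5,-0.4,0.75,-0.12,0.03,0],[-0.7,-0.4,0.75,-0.16,0.04,0],[-0.7,-0.4,0.75,-0.17,0.043,0]]]'
python3 - <<'E'
from h import *
im=arm.grab_frame("wrist");cv2.imwrite("pics/w19.png",im)
im=arm.grab_frame("scene");cv2.imwrite("pics/s19.png",cv2.resize(im[100:310,180:460],None,fx=2.85,fy=2.85))
im=arm.grab_frame("top");cv2.imwrite("pics/t19.png",cv2.resize(im[140:380,130:510],None,fx=2.1,fy=2.1))
X=(.5776,-.2025,1.325);p=arm.camera_params("wrist");c,s=np.cos(X[2]),np.sin(X[2])
def W(P):
    P=np.array(P)/1000.;return np.array([X[0]+c*P[0]-s*P[1],X[1]+s*P[0]+c*P[1],P[2]])
th=np.radians(30);tx=np.array([np.cos(th),0,np.sin(th)]);tz=np.array([-np.sin(th),0,np.cos(th)])
for n,o,h in(("wide",(6,56,17),60),("narrow",(6,-76,17),40)):
    print(n,[proj(p,W(np.array(o)+4.5*tx+a*h*np.array([0,1,0])+b*tz))[0].round(1).tolist() for a in(-1,1) for b in(0,140)])
E
```

```text
t: 26.52
eef_pos: [0.4745, -0.4352, 0.412]
ee_rot: [3.132, -0.0, -0.249]
force: [0.3, 0.3, 0.0]
width: 0.0263
wide [[71.9, 168.5], [53.4, 182.4], [92.6, 273.8], [84.7, 329.6]]
narrow [[49.0, 51.9], [15.8, 5.6], [65.8, 137.2], [43.6, 136.4]]
```

View pics/w19.png

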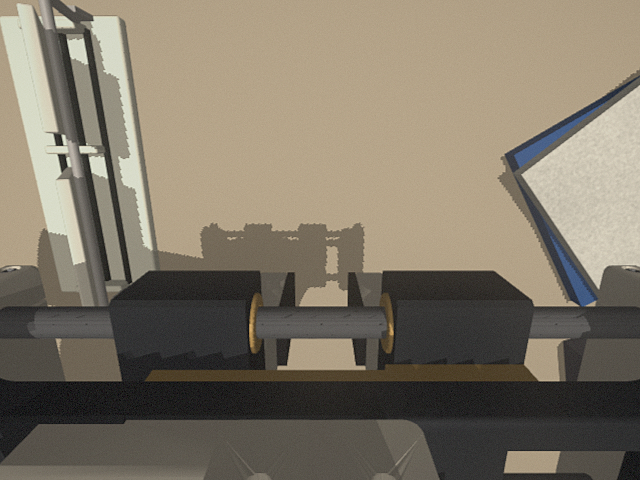

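View pics/s19.png

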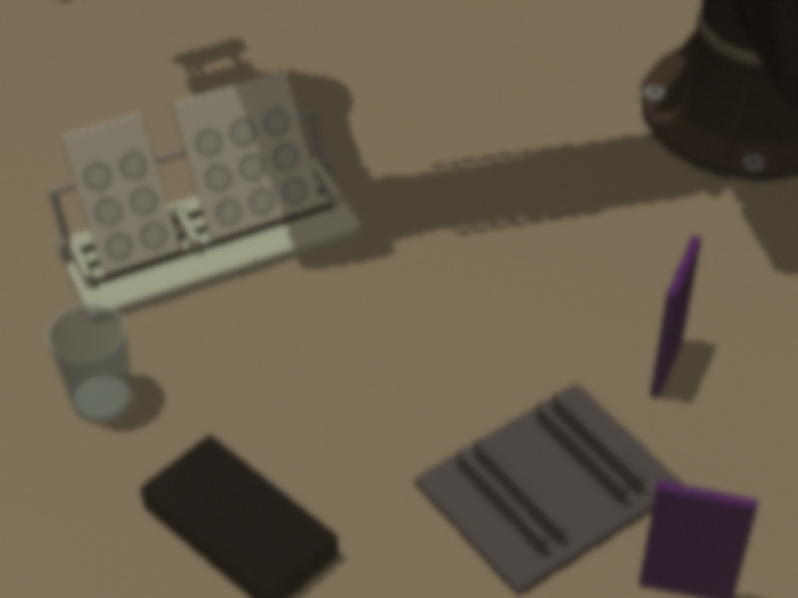

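View pics/t19.png

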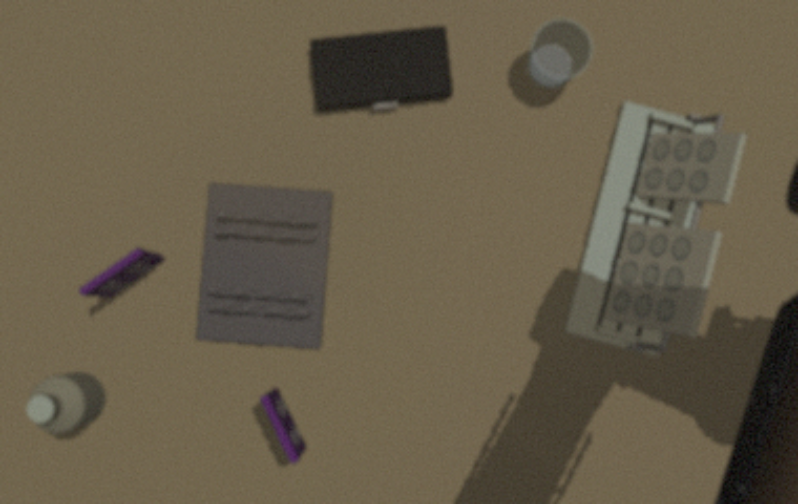

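Both tiles are leaning with the wells outward and up, and the bystanders are where they were. I'll overlay the predicted model on the scene and top views as a last check.

Run:
```python
from h import *
X=(.5776,-.2025,1.325);c,s=np.cos(X[2]),np.sin(X[2])
def W(P):
    P=np.array(P)/1000.;return np.array([X[0]+c*P[0]-s*P[1],X[1]+s*P[0]+c*P[1],P[2]])
out=[]
for cam,b in(("scene",(190,110,320,220)),("top",(390,170,500,320))):
    im=arm.grab_frame(cam);p=arm.camera_params(cam);f=5.4 if cam=="scene" else 3.9
    z=cv2.resize(im[b[1]:b[3],b[0]:b[2]],None,fx=f,fy=f,interpolation=cv2.INTER_CUBIC)
    z=cv2.convertScaleAbs(z,alpha=1.6)
    for th,col in((30,(0,255,0)),(14,(0,0,255))):
        th=np.radians(th);tx=np.array([np.cos(th),0,np.sin(th)]);tz=np.array([-np.sin(th),0,np.cos(th)])
        ox=6 if col[1] else -18
        for o,h in(((ox,56,17),60),((ox,-76,17),40)):
            q=np.array([proj(p,W(np.array(o)+4.5*tx+a*h*np.array([0,1,0])+k*tz))[0] for a,k in((-1,0),(-1,140),(1,140),(1,0))])
            cv2.polylines(z,[np.int32((q-[b[0],b[1]]+.5)*f)],True,col,1)
    cv2.imwrite(f"pics/ov_{cam}.png",z)
```

```text
(no output)
```

View pics/ov_scene.png

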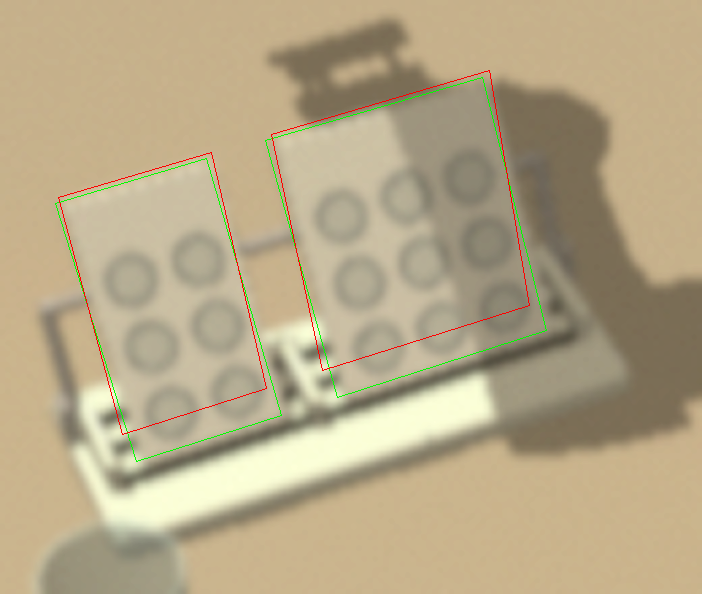

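View pics/ov_top.png

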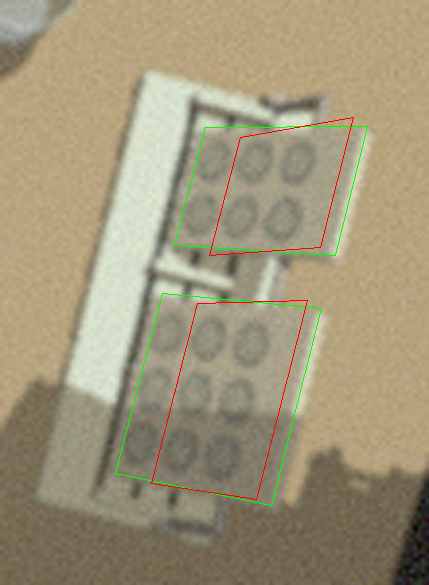

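The tiles match the 30° outer-groove outline (green) in both views. I'm handing in.

```bash
python3 -c "
from station import arm
print(arm.job_done(), arm.get_state()['t'])"
```

```text
the job is handed in; nothing more can be done
the job is handed in; nothing more can be done
```

I raised the wire rest to its stop, then leaned the wide tile and after it the narrow tile in the outer grooves of their bays. I handed the job in at about 27 s of the 72 s allowed; no verdict is reported.

- **Rest:** The arm met 24 N of resistance at the stop, with the bar within 2 mm of where the fit put it. Later pictures show it still up. I did not measure the joint angle itself.
- **Tiles:** Each was tilted to about 31° and released only after I felt both the groove floor and the wire, at about 5 N. In the scene and top views both match the outline of a tile leaning at 30° in the outer groove, wells outward and up, to within about 2–3 mm.
- **Other things:** The beaker, wash bottle, slide box and purple look-alikes showed no visible movement.
- **Disagreements:** My arm-based estimate of the tiles' lower edges was 1–2 mm off the pictures, within tolerance. In the top view the networks mistook the rack for the wide tile and missed the wash bottle, so I located the tiles and the rack from picked image features instead.

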